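Clamp a starter solenoid in the holding fixture

TASK

Lay the starter solenoid (steel cylinder with a square flange at one end and a black cap with studs at the other) across the two V plates of the holding fixture, either way round, so that flange and cap hang just outside the plates and the cylinder rests fully in both Vs; set it down, do not drop it. Let go of it, then fold the open hinged strap fully down so that its pad rests on it, and only then turn the strap's wing fastener a quarter turn clockwise to its stop so that it is locked. Leave everything else on the bench where it is.

Things in the scene. Friction and masses are not known exactly. Their poses are not given: they have to be found in the camera images.
- fixture: fixed steel fixture, base 215x100x12 mm; origin: centre of its underside. Front post at x=-75 mm (16x20, top z 79); hinge tower at x=+85 (60 wide, top z 94). Two 10 mm thick 90-degree V plates at y=-29 and +29 mm (68 mm over outer faces, 48 mm gap between, tops z 55) carry a lying 44 mm cylinder with its axis along y at x=0, z=58 mm
- solenoid: starter solenoid, 0.4 kg, lying loose: steel cylinder 44 mm in diameter, 78 mm long between a square steel flange (44x44x6 mm, +x end, with a 10 mm nose) and a square black cap (44x44x10 mm, -x end) with two copper studs 14 mm long pointing endwise. Origin under the middle of the cylinder, on the side lying down at the start; x along its axis, z up at the start
- solenoid_center (a point): the middle of the solenoid's cylinder, on its axis (22 mm above the origin of solenoid); same axes
- strap (a joint): hinged clamp strap, aluminium bar 30 mm wide, 6 mm thick, reaching 200 mm from its hinge. 0 = level, pad just touching a properly seated solenoid; grows as it is lifted; 1.57 = upright; 1.85 = stop, leaning away from the front post; goes to -0.05 if nothing lies beneath. Stiff hinge: it stays where it is left (about 3 N moves its end)
- strap_hinge (a point): hinge axis of the strap, 85 mm up on the hinge tower, x axis along the strap away from its free end, y axis along the hinge axis
- strap_tab (a point): mid-thickness point on the strap's free end tab, 187 mm from the hinge, 13 mm from the tab's end (2 mm above the hinge axis when the strap is level); x towards the hinge, y across the strap, z out of its upper face. The tab can be pinched across its 30 mm width
- wing (a joint): captive quarter-turn wing fastener on the strap's upper face, 160 mm from the hinge. 0 = bar along the strap (unlocked); 1.571 = stop, bar across the strap (locked); grows clockwise seen from above the upper face; light friction
- wing_grip (a point): point on the fastener's axis at grip height: steel wing bar 32 mm long, 12 mm thick, 25 mm tall; this point is 8 mm below its top and 22 mm above the strap's upper face; x along the bar, z out of the strap along the axis
- pinion: bystander: steel starter drive: 60 mm disc with a 28 mm toothed neck on top, 58 mm tall, standing; origin at the centre of its underside
- wrench: bystander: steel spanner, 170 mm long, lying
- screwdriver: bystander: screwdriver, about 200 mm long, lying
- hammer: bystander: hammer, about 250 mm long, lying
- jar: bystander: glass jar with a steel cap, 70 mm wide, 85 mm tall
- can: bystander: aluminium spray can, 66 mm wide, 170 mm tall
- socket: bystander: steel wrench socket, a 28 mm wide, 38 mm tall tube standing on end
Things that resemble listed ones, but are neither listed nor needed, are in the scene too. What is shaped like the fixture but orange or yellow is not meant. Leave any purple look-alike of the solenoid alone.

How it is judged:
By the outcome, as a careful person would: the job done as asked, in the order asked, and still so for the second after the job is handed in, with the robot touching nothing.
It also fails if it takes over 72 s, if anything falls off the work surface, if the arm or the gripper's body presses on something with over 40 N, if the wrist force passes 120 N, or if a joint passes its speed limit or range.

ROBOT

A 7-joint arm with a two-finger parallel gripper is mounted at the origin on the work surface. World frame = base frame: x ahead of the robot, y to its left, z up, the work surface at z = 0. Lengths are in m, angles in rad, forces in N, time in s.
With the tool pointing down it reaches from about 0.4 to 0.85 m from the base axis. Payload 10.4 kg.
Tool frame: the origin (TCP) lies between the finger pads; the fingertips stand 8 mm ahead of it and the grasp point (between the pads) lies 11 mm behind it; z points along the fingers, x is the direction in which the jaws open and shut, and the axes are right-handed (so a half turn about z gives the same grasp; the last joint's range is limited). The gripper opens to 87 mm and grips with 3 to 60 N. Pads are 19 mm wide; open, the fingers measure 117 mm over their backs; the gripper's body (75 mm by 190 mm) begins 51 mm behind the grasp point.
Start: joints at [-1.177, 0.332, -0.065, 1.46, 0.022, 1.35, -0.088], TCP at [0.253, 0.572, 0.231] pointing down, gripper open.
Joint ranges: [-2.6, 2.6], [-0.5, 2.12], [-1.47, 1.34], [0.16, 2.42], [-1.27, 4.41], [0.06, 2.06], [-2.6, 2.6]. Speed limits (rad/s): [2.22, 2.22, 2.79, 2.79, 3.14, 3.14, 3.14].

INTERFACE

Orientations are given as a unit quaternion [x, y, z, w].
In Python, from bench import r, viewer gives the robot as it stands.
- The arm moves only by the tool apply_moves, never from a script. Its argument "increments" is a list of rows, each an object with "grip": the closure in counts, from 0 (fully open) to 255 (shut); "xyz": the shift along the tool's x, y, z in mm, a list of three; "rotation": the turn, a rotation vector about the tool's x, y, z in degrees, a list of three. A call has 1 to 5 rows; each row is the pose to reach, as a shift and turn from the pose measured when the call began, along the tool's axes at that moment; what a row does not reach only later rows make up. A row lasts 1/8 s, in which the tool goes at most 62.5 mm and 10.7 degrees, less where a joint would pass 70% of its speed; a pose out of reach is approached as far as the arm can. A call with a gripper value outside its range is refused whole. The fingers move at their own pace and stop on an object; "squeeze" is the grip in N (left out, the last holds). Time passes only in rows, so rows that repeat a pose let the fingers close. It gives the time, the measured TCP pose, the force and the opening at its end, in the units of the state.
- r.read_state(): the state, without advancing time (a new reading comes with each control period).
- viewer.camera(name): name is "side" or "top" or "wrist"; returns a dict with "img" (420x560x3 uint8, blue, green, red), "range_z" (420x560 float32, m along the optical axis (not along the pixel's ray), 0 where there is no reading), "vertical_fov" (degrees; the focal length in pixels is half the picture's height over the tangent of half this angle, whatever the lens; pixels are square), "cx", "cy" (the principal point, pixels), "rvec" (rotation vector, rad) and "tvec" (3), from world to camera coordinates, as OpenCV has them. Camera axes: x right, y down, z forward; pixel columns grow to the right and rows downward; lengths in m; the calibration is good to about 2 mm. The wrist camera is an equidistant fisheye: a pixel r from the principal point sees the ray r / f radians off the axis. A picture is of the moment at which its call begins.
- r.close_job(): hands the job in, once; it reports no verdict.
The state is a dict: "time": time; "joint_positions": joint angles; "joint_vel": joint speeds; "joint_torque": joint torques, N m; "ee_pos": TCP position; "eef_rot": TCP orientation; "ft_force": force on the tool from outside, world axes, zero at the start; "torque": the same for the moment, N m; "width": finger opening in m.
Only numpy, scipy, OpenCV 4.12 (cv2) and the standard library are available. Lean on these libraries where they do the work, as an engineer would, in place of code of your own. Each camera call takes 0.05 s, during which the arm holds its last target.

## Working session

There is one attempt and no reset: what is moved stays moved. The work goes in short steps, Python scripts to look and compute and a tool call to move; the robot and the scene stay as the last step left them, time stands still between calls to the robot, and variables do not carry over. Pictures are saved under pics/ and viewed, and the job is handed in when it is done.

Besides the shell and the picture viewer there is one more tool, called after ">>>" as a command line: name --argument value ..., lists and objects as JSON in quotes. apply_moves: Moves the arm, as the interface text tells. Its arguments: {"type":"object","properties":{"increments":{"type":"array","items":{"type":"object","properties":{"grip":{"type":"number"},"xyz":{"type":"array","items":{"type":"number"}},"rotation":{"type":"array","items":{"type":"number"}}}}},"squeeze":{"type":"number"}},"required":["increments"]}

```bash
ls; mkdir -p pics
cat > h.py <<'E'
import numpy as np, cv2
from bench import r, viewer
from scipy.spatial.transform import Rotation as R
def cam(name):
    d=viewer.camera(name)
    d['f']=210/np.tan(np.radians(d['vertical_fov'])/2)
    d['R']=cv2.Rodrigues(np.array(d['rvec'],float))[0]; d['t']=np.array(d['tvec'],float).ravel()
    d['C']=-d['R'].T@d['t']; d['name']=name
    return d
def ray(d,u,v):
    x=(np.asarray(u,float)-d['cx'])/d['f'];y=(np.asarray(v,float)-d['cy'])/d['f']
    if d['name']=='wrist':
        rr=np.hypot(x,y)+1e-12; s=np.sin(rr)/rr
        k=np.stack([x*s,y*s,np.cos(rr)],-1)
    else: k=np.stack([x,y,np.ones_like(x)],-1)
    return k@d['R']
def plane(d,u,v,z):
    k=ray(d,u,v); return d['C']+k*((z-d['C'][2])/k[...,2])[...,None]
def cloud(d):
    v,u=np.mgrid[0:420,0:560]
    k=ray(d,u,v); zc=k@d['R'][2]
    P=d['C']+k*(d['range_z']/zc)[...,None]
    P[d['range_z']<=0]=np.nan
    return P
def proj(d,P):
    c=np.asarray(P)@d['R'].T+d['t']
    if d['name']=='wrist':
        rr=np.hypot(c[...,0],c[...,1]); th=np.arctan2(rr,c[...,2])
        return np.stack([d['cx']+d['f']*th*c[...,0]/rr,d['cy']+d['f']*th*c[...,1]/rr],-1)
    return np.stack([d['cx']+d['f']*c[...,0]/c[...,2],d['cy']+d['f']*c[...,1]/c[...,2]],-1)
def tomove(p,Rt=None,s=None):
    "shift and rotvec in tool axes to reach world p, rotation Rt"
    s=s or r.read_state(); R0=R.from_quat(s['eef_rot'])
    d=R0.inv().apply(np.array(p)-s['ee_pos'])*1000
    w=np.degrees((R0.inv()*Rt).as_rotvec()) if Rt is not None else np.zeros(3)
    return d.round(1),w.round(1)
def save(d,fn,sc=1): cv2.imwrite('pics/'+fn,d['img'])
E
python3 - <<'E'
from h import *
import pickle
s=r.read_state(); print(s)
for n in ['side','top','wrist']:
    d=cam(n); save(d,n+'0.png'); pickle.dump(d,open(n+'0.pkl','wb')); print(n,d['C'],d['R'][2],d['f'],d['cx'],d['cy'])
E
```

```text
pics
{'time': 0.0, 'joint_positions': array([-1.17657275,  0.33285247, -0.06469983,  1.46094209,  0.02162476,
        1.34984846, -0.08849935]), 'joint_vel': array([ 7.83152793e-04,  6.17063710e-05,  2.75417392e-04,  1.30766397e-04,
        1.23684949e-03,  8.18467316e-04, -8.73333954e-04]), 'joint_torque': array([-8.58189396e-04, -6.23242593e+01,  2.43100565e-02, -3.89922094e+01,
       -6.14813925e-02,  3.93814780e-02,  9.65208073e-05]), 'ee_pos': array([0.25290245, 0.57115443, 0.22976566]), 'eef_rot': array([ 8.38102850e-01,  5.45511828e-01, -5.42991995e-04,  4.04415103e-04]), 'ft_force': array([-0.27318336, -0.02071221, -0.01581686]), 'torque': array([-0.037332  , -0.05112338,  0.00893763]), 'width': 0.08670580412681764}
side [ 0.33691379 -0.81386312  0.94585776] [ 0.11389207  0.69922801 -0.70576822] 489.2711379430566 276.07864523280716 210.88777511905755
top [0.36765454 0.04261465 1.20225613] [ 0.12379632 -0.01300959 -0.99222237] 438.49915488966025 282.624920784343 213.32379232361987
wrist [0.1913882  0.59868614 0.38325508] [ 0.22804081 -0.10267496 -0.96822272] 325.19226210127806 284.335744397859 209.82103082480006
```

View pics/side0.png

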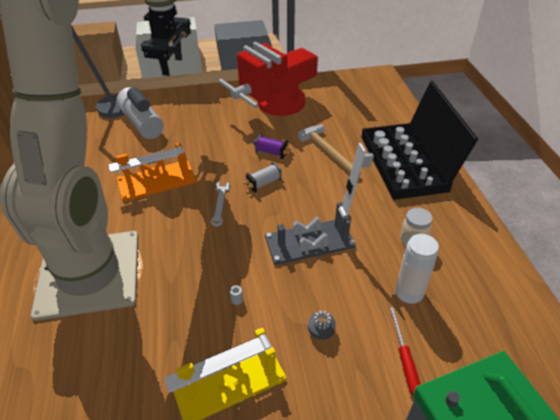

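View pics/top0.png

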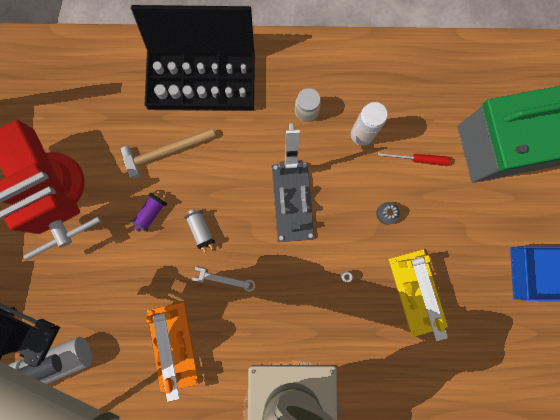

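View pics/wrist0.png

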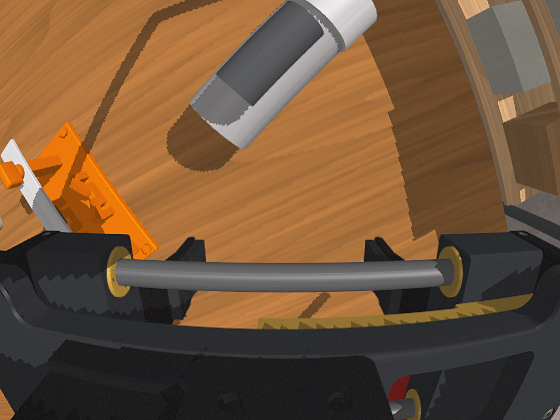

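The side view shows the grey fixture at about (310,240) with its strap upright at (355,180), the solenoid at (264,178) and the purple decoy at (270,146). In the top view the fixture is at (293,202) and the solenoid at (201,229). I'll zoom in on these and measure.

Run:
```python
from h import *
import pickle
t=pickle.load(open('top0.pkl','rb'));s=pickle.load(open('side0.pkl','rb'))
a=cv2.resize(t['img'][115:265,170:330],None,fx=4,fy=4,interpolation=cv2.INTER_CUBIC)
b=cv2.resize(s['img'][130:280,230:390],None,fx=4,fy=4,interpolation=cv2.INTER_CUBIC)
cv2.imwrite('pics/ta.png',a);cv2.imwrite('pics/sa.png',b)
for d,(u0,u1,v0,v1) in ((t,(180,225,200,258)),(s,(240,290,155,200))):
    P=cloud(d)[v0:v1,u0:u1].reshape(-1,3)
    print(d['name'],'table z pct',np.nanpercentile(P[:,2],[1,10,50,90,99]))
    m=P[:,2]>0.012
    Q=P[m]; rect=cv2.minAreaRect((Q[:,:2]*1000).astype(np.float32)); print(len(Q),rect,Q.mean(0))
    print(cv2.boxPoints(rect))
# fixture
for d,(u0,u1,v0,v1) in ((t,(265,325,110,250)),(s,(260,375,140,270))):
    P=cloud(d)[v0:v1,u0:u1].reshape(-1,3)
    m=(P[:,2]>0.007)&(P[:,2]<0.018)
    Q=P[m]; rect=cv2.minAreaRect((Q[:,:2]*1000).astype(np.float32)); print(d['name'],len(Q),rect,Q[:,2].mean()); print(cv2.boxPoints(rect))
    m=P[:,2]>0.1; Q=P[m]; print('strap',len(Q),Q.min(0),Q.max(0))
    for z in np.arange(.1,.3,.02):
        q=Q[(Q[:,2]>z)&(Q[:,2]<z+.02)]
        if len(q): print(round(z,2),len(q),q.mean(0).round(4),q[:,1].min().round(4),q[:,1].max().round(4))
```

```text
top table z pct [-0.00550995 -0.00305917  0.00063743  0.04113565  0.04604419]
666 ((468.6256103515625, 250.33164978027344), (118.73670959472656, 43.93459701538086), 24.699525833129883) [0.46871802 0.24861546 0.03801766]
[[405.50952 245.48155]
 [423.86804 205.56647]
 [531.7417  255.18175]
 [513.3832  295.09683]]
side table z pct [-0.00602375 -0.00374677 -0.00052624  0.03834592  0.04438353]
555 ((498.29632568359375, 263.84228515625), (180.73684692382812, 68.08998107910156), 36.80591583251953) [0.47349648 0.2374557  0.03313716]
[[405.5445  236.96078]
 [446.33765 182.4432 ]
 [591.04816 290.7238 ]
 [550.255   345.24136]]
top 2298 ((619.9483032226562, -9.958396911621094), (136.53726196289062, 363.0773620605469), 87.09664916992188) 0.011737255887586003
[[435.18475  -68.944214]
 [797.7961   -87.33458 ]
 [804.71185   49.02742 ]
 [442.10052   67.417786]]
strap 457 [ 0.63428744 -0.0063619   0.10055868] [0.69015866 0.02378268 0.28567149]
0.1 33 [0.6371 0.0079 0.1099] -0.0058 0.0227
0.12 37 [0.6397 0.0094 0.1306] -0.0046 0.0232
0.14 22 [0.6414 0.0098 0.1489] -0.0064 0.0235
0.16 41 [0.6416 0.0095 
[... 377 characters left out ...]
79296875), 81.3650131225586) 0.011686946161366342
[[ 418.12164  -56.44426]
 [ 774.9368  -110.63039]
 [ 849.0666   377.51373]
 [ 492.2514   431.69983]]
strap 692 [ 0.63991529 -0.01241043  0.10009795] [0.69440315 0.02463555 0.28479677]
0.1 49 [0.6434 0.0016 0.11  ] -0.0123 0.0217
0.12 51 [0.6457 0.001  0.1297] -0.0124 0.0196
0.14 47 [0.6475 0.0015 0.1488] -0.0119 0.0203
0.16 66 [6.480e-01 5.000e-04 1.702e-01] -0.011 0.0183
0.18 70 [0.6523 0.0025 0.1885] -0.0095 0.0235
0.2 58 [0.6554 0.0031 0.2094] -0.0112 0.0211
0.22 107 [0.6676 0.0031 0.2309] -0.0104 0.0201
0.24 147 [0.6721 0.0042 0.2499] -0.0101 0.0218
0.26 69 [0.6627 0.0033 0.2699] -0.0096 0.0246
0.28 28 [0.6649 0.0062 0.2821] -0.008 0.0213
```

View pics/ta.png

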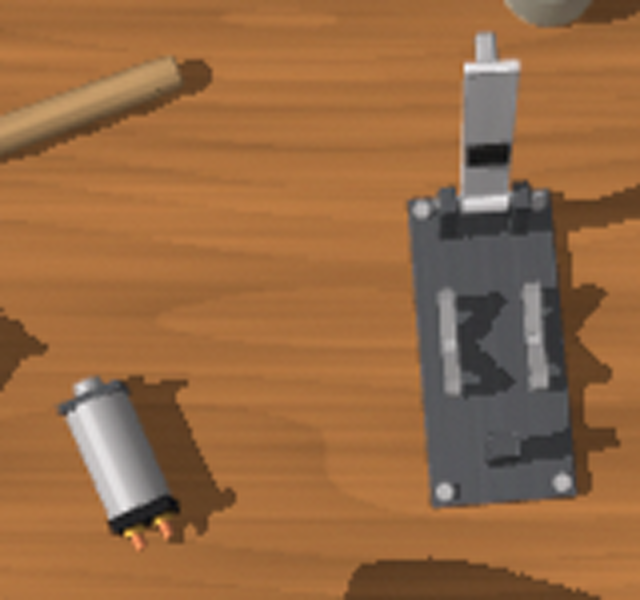

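View pics/sa.png

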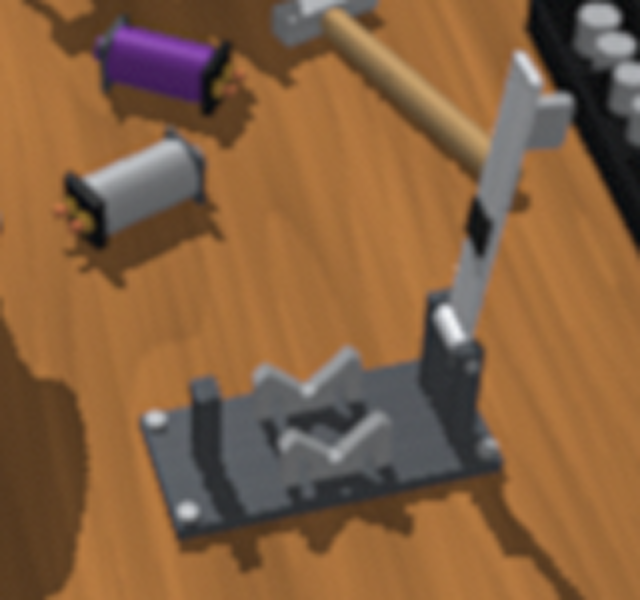

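The crops show the base corners, the solenoid's nose and flange at upper left, and its studs at lower right at (145,530). I'll compute initial estimates from both cameras.

Run:
```python
from h import *
import pickle
t=pickle.load(open('top0.pkl','rb'));s=pickle.load(open('side0.pkl','rb'));w=pickle.load(open('wrist0.pkl','rb'))
o=lambda uv,ox,oy:(np.array(uv,float)+.5)/4-.5+np.array([ox,oy])
# base bolts heads / corners
tc=o([(408,200),(550,192),(577,495),(432,507)],170,115)
P=plane(t,tc[:,0],tc[:,1],.012); print('top base',P.round(4),P.mean(0)); 
e=P[0]+P[1]-P[2]-P[3]; print('yaw',np.degrees(np.arctan2(e[1],e[0])), np.linalg.norm(e)/2)
sc=o([(182,535),(500,462),(142,420)],230,130)
P=plane(s,sc[:,0],sc[:,1],.012); print('side base NR,FR,NL',P.round(4)); print('mid FR,NL',(P[1]+P[2])/2); e=P[1]-P[0];print(np.degrees(np.arctan2(e[1],e[0])),np.linalg.norm(e))
st=r.read_state()
print('tcp in wrist',proj(w,st['ee_pos']), 'tip',proj(w,st['ee_pos']-[0,0,.1]))
R0=R.from_quat(st['eef_rot']); print(R0.as_matrix().round(3)); print('cam in tool',R0.inv().apply(w['C']-st['ee_pos']),R0.inv().apply(w['R'][2]))
# refined solenoid: depth > .03 in both
for d,(u0,u1,v0,v1) in ((t,(180,220,205,255)),(s,(244,284,158,195))):
    P=cloud(d)[v0:v1,u0:u1].reshape(-1,3); Q=P[(P[:,2]>0.036)]
    rect=cv2.minAreaRect((Q[:,:2]*1000).astype(np.float32)); print(d['name'],len(Q),rect,Q.mean(0))
    vt=cv2.fitLine((Q[:,:2]*1000).astype(np.float32),cv2.DIST_L2,0,.01,.01).ravel(); print(vt,np.degrees(np.arctan2(vt[1],vt[0])))
```

```text
top base [[ 0.6521  0.0579  0.012 ]
 [ 0.6584 -0.0406  0.012 ]
 [ 0.4479 -0.0582  0.012 ]
 [ 0.4394  0.0404  0.012 ]] [ 5.49451102e-01 -1.34828231e-04  1.20000000e-02]
yaw 4.7389507643892195 0.21233063112259182
side base NR,FR,NL [[ 0.4538 -0.067   0.012 ]
 [ 0.6609 -0.0459  0.012 ]
 [ 0.4448  0.0312  0.012 ]]
mid FR,NL [ 0.5528659  -0.00736655  0.012     ]
5.832077602522984 0.20816682186137936
tcp in wrist [284.46747264 262.30148468] tip [284.61324279 212.18287356]
[[ 0.405  0.914 -0.   ]
 [ 0.914 -0.405 -0.001]
 [-0.001  0.    -1.   ]]
cam in tool [ 1.97925416e-05 -6.73901285e-02 -1.53331167e-01] [-5.11808339e-04  2.50029655e-01  9.68238044e-01]
top 470 ((470.12176513671875, 251.06874084472656), (94.71597290039062, 43.27167510986328), 24.5791072845459) [0.47047014 0.25068873 0.04156241]
[9.0673703e-01 4.2169651e-01 4.7047012e+02 2.5068874e+02] 24.94174
side 272 ((474.2826843261719, 248.44937133789062), (95.91181182861328, 47.83725357055664), 24.49116325378418) [0.47538745 0.24384425 0.04095052]
[9.1182184e-01 4.1058609e-01 4.7538745e+02 2.4384425e+02] 24.241657
```

```bash
cat >> h.py <<'E'
def down(hd,tilt_axis=None,tilt=0):
    "tool pointing down, tool x heading hd deg"
    h=np.radians(hd);x=np.array([np.cos(h),np.sin(h),0]);z=np.array([0,0,-1.]);y=np.cross(z,x)
    return R.from_matrix(np.stack([x,y,z],1))
E
python3 - <<'E'
from h import *
import pickle
print(tomove([.4725,.2475,.22],down(114.5)))
w=pickle.load(open('wrist0.pkl','rb')); st=r.read_state()
P=cloud(w); Q=R.from_quat(st['eef_rot']).inv().apply(P.reshape(-1,3)-st['ee_pos']).reshape(420,560,3)*1000
for v in (235,260,300,340,380,410):
    print(v,[Q[v,u].round(0).tolist() for u in (5,60,120,200,284,360,450,500,555)])
E
```

```text
(array([-207.1,  331.8,   10.2]), array([ -0. ,   0.1, -48.4]))
235 [[-475.0, 76.0, 231.0], [-73.0, -37.0, -70.0], [-50.0, -37.0, -67.0], [-108.0, 65.0, 230.0], [-1.0, 64.0, 231.0], [96.0, 65.0, 230.0], [50.0, -37.0, -68.0], [71.0, -37.0, -68.0], [808.0, 189.0, 539.0]]
260 [[-79.0, -37.0, -91.0], [-62.0, -35.0, -85.0], [-47.0, -32.0, -75.0], [-44.0, -1.0, -1.0], [-1.0, 98.0, 230.0], [99.0, 99.0, 231.0], [47.0, -33.0, -76.0], [58.0, -36.0, -85.0], [78.0, -36.0, -89.0]]
300 [[-67.0, -32.0, -105.0], [-66.0, -22.0, -85.0], [-49.0, -20.0, -77.0], [-117.0, 161.0, 231.0], [-1.0, 157.0, 230.0], [104.0, 160.0, 230.0], [48.0, -21.0, -79.0], [62.0, -23.0, -86.0], [67.0, -31.0, -102.0]]
340 [[-76.0, -18.0, -104.0], [-52.0, -24.0, -104.0], [-35.0, -26.0, -103.0], [-18.0, -25.0, -99.0], [-0.0, -26.0, -99.0], [16.0, -25.0, -99.0], [36.0, -25.0, -102.0], [50.0, -23.0, -103.0], [71.0, -19.0, -104.0]]
380 [[-87.0, 0.0, -104.0], [nan, nan, nan], [-32.0, -23.0, -112.0], [-15.0, -25.0, -111.0], [-0.0, -26.0, -111.0], [13.0, -25.0, -111.0], [53.0, 7.0, -85.0], [64.0, -0.0, -96.0], [81.0, -2.0, -104.0]]
410 [[-779.0, 608.0, 231.0], [nan, nan, nan], [nan, nan, nan], [nan, nan, nan], [nan, nan, nan], [nan, nan, nan], [58.0, 22.0, -85.0], [65.0, 9.0, -101.0], [94.0, 17.0, -103.0]]
```

>>> apply_moves --increments '[{"grip": 0,"xyz": [-207,332,10],"rotation": [0,0,-48]},{"grip": 0,"xyz": [-207,332,10],"rotation": [0,0,-48]},{"grip": 0,"xyz": [-207,332,10],"rotation": [0,0,-48]},{"grip": 0,"xyz": [-207,332,10],"rotation": [0,0,-48]},{"grip": 0,"xyz": [-207,332,10],"rotation": [0,0,-48]}]'

```text
time: 0.78
ee_pos: [0.4225, 0.3216, 0.2225]
eef_rot: [0.541, 0.841, -0.0, 0.0]
ft_force: [0.8, 0.1, 0.3]
width: 0.0871
```

Run:
```python
from h import *
print(tomove([.4725,.2475,.22],down(114.5)))
```

```text
(array([-88.1,  14.9,   2.6]), array([-0. ,  0. , -0.1]))
```

>>> apply_moves --increments '[{"grip": 0,"xyz": [-88,15,3],"rotation": [0,0,0]},{"grip": 0,"xyz": [-88,15,3],"rotation": [0,0,0]},{"grip": 0,"xyz": [-88,15,3],"rotation": [0,0,0]}]'

```text
time: 1.15
ee_pos: [0.4737, 0.2451, 0.2193]
eef_rot: [0.543, 0.839, -0.001, 0.0]
ft_force: [0.4, 0.6, -0.6]
width: 0.087
```

Run:
```python
from h import *
import pickle
d=cam('wrist'); st=r.read_state(); pickle.dump((d,st),open('w1.pkl','wb')); save(d,'w1.png'); print(st['ee_pos'],st['time'])
```

```text
[0.47264796 0.24709798 0.21935549] 1.2
```

View pics/w1.png

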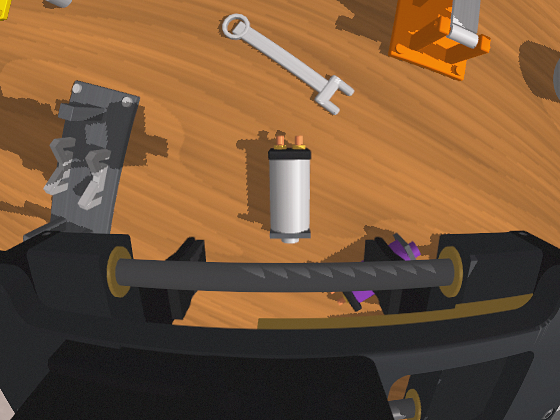

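The wrist view shows the solenoid upright in the picture, cap at (290,153), flange at (291,234), edges at u about 269 and 310. The fixture is at left, about (90,150).

Run:
```python
from h import *
import pickle
d,st=pickle.load(open('w1.pkl','rb'))
P=cloud(d)
crop=cv2.resize(d['img'][120:260,230:350],None,fx=5,fy=5,interpolation=cv2.INTER_CUBIC);cv2.imwrite('pics/w1c.png',crop)
Q=P[125:240,255:330].reshape(-1,3); print(np.nanpercentile(Q[:,2],[1,50,99]))
T=R.from_quat(st['eef_rot']).inv().apply(Q-st['ee_pos'])*1000
m=Q[:,2]>.036; t=T[m]; print(t.min(0),t.max(0)); print(cv2.minAreaRect(t[:,:2].astype(np.float32)))
m=Q[:,2]>.01; t=T[m]; print('all',t.min(0),t.max(0))
# cyl body silhouette rays at z=.022
for v in (165,180,195,210,225):
    row=Q0=P[v,255:330,2]; us=np.where(row>.008)[0]+255; l=plane(d,us.min()-.5,v,.022); rr=plane(d,us.max()+.5,v,.022)
    tt=R.from_quat(st['eef_rot']).inv().apply(np.array([l,rr])-st['ee_pos'])*1000; print(v,us.min(),us.max(),tt.round(1).tolist())
print(d['C'])
```

```text
[-0.00240907  0.00028003  0.04418021]
[-19.51062159 -44.8422074  173.81737623] [ 24.62608307  49.13890036 183.35921766]
((2.555166244506836, 2.1037940979003906), (94.00189971923828, 43.87794876098633), 89.8125)
all [-19.61029844 -58.57411952 173.81737623] [ 24.62608307  57.18597157 207.73281701]
165 269 309 [[-20.1, -27.1, 197.4], [24.3, -27.0, 197.4]]
180 270 309 [[-19.2, -10.6, 197.4], [24.5, -10.5, 197.4]]
195 270 309 [[-19.4, 6.1, 197.4], [24.7, 6.2, 197.3]]
210 270 309 [[-19.6, 23.2, 197.3], [25.0, 23.3, 197.3]]
225 271 309 [[-18.8, 40.7, 197.3], [25.3, 40.8, 197.3]]
[0.41235268 0.21747461 0.3728278 ]
```

View pics/w1c.png

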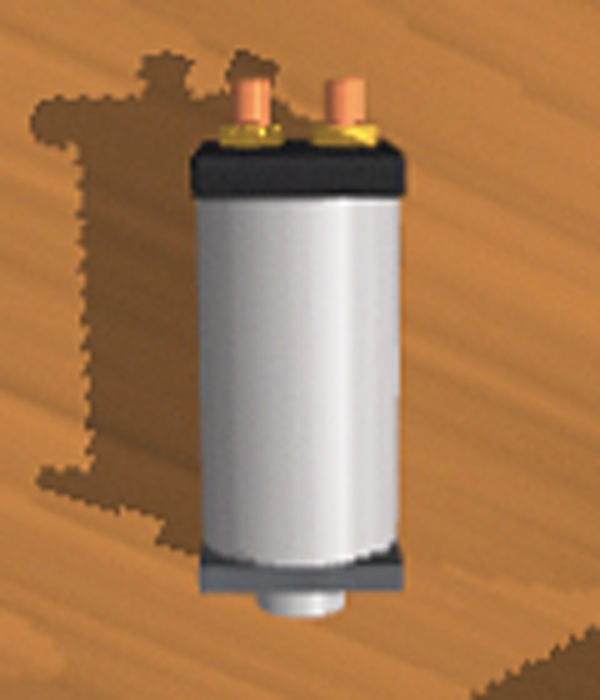

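>>> apply_moves --increments '[{"grip": 0,"xyz": [2.6,4.1,60],"rotation": [0,0,0]},{"grip": 0,"xyz": [2.6,4.1,120],"rotation": [0,0,0]},{"grip": 0,"xyz": [2.6,4.1,170],"rotation": [0,0,0]},{"grip": 0,"xyz": [2.6,4.1,195],"rotation": [0,0,0]},{"grip": 0,"xyz": [2.6,4.1,205],"rotation": [0,0,0]}]' --squeeze 25

```text
time: 1.82
ee_pos: [0.4735, 0.252, 0.0128]
eef_rot: [0.541, 0.841, -0.002, -0.001]
ft_force: [-0.3, 0.1, 1.0]
width: 0.0873
```

Run:
```python
from h import *
import pickle
d,s0=pickle.load(open('w1.pkl','rb'));
c=R.from_quat(s0['eef_rot']).apply(np.array([2.6,4.1,205])/1000)+s0['ee_pos']; print(c)
d=cam('wrist'); st=r.read_state(); print(tomove(c,down(114.5)),st['ft_force']); save(d,'w2.png')
P=cloud(d)
```

```text
[0.47513558 0.250983   0.01434991]
(array([-1.3,  1. , -1.7]), array([-0.2,  0. , -0.1])) [ 0.31704937 -0.4263467  -0.43421873]
```

View pics/w2.png

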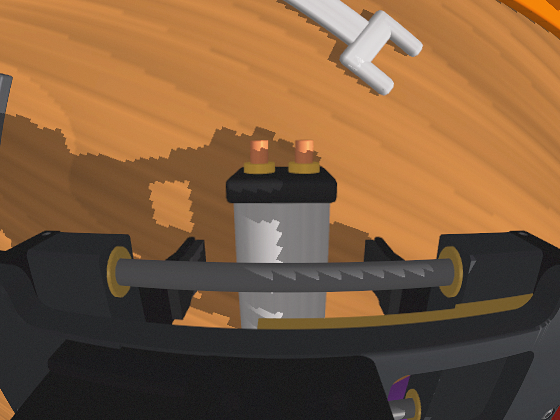

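The cylinder lies midway between the fingers, at about (283,250). I'll correct by 1 mm and close.

>>> apply_moves --increments '[{"grip": 0,"xyz": [-1.3,1,-1.7]},{"grip": 120,"xyz": [-1.3,1,-1.7]},{"grip": 200,"xyz": [-1.3,1,-1.7]},{"grip": 200,"xyz": [-1.3,1,-1.7]},{"grip": 200,"xyz": [-1.3,1,-1.7]}]' --squeeze 25

```text
$.increments[0]: bad value
```

>>> apply_moves --increments '[{"grip": 200,"xyz": [0,0,0]},{"grip": 200,"xyz": [0,0,0]},{"grip": 200,"xyz": [0,0,0]}]'

```text
$.increments[0]: bad value
```

>>> apply_moves --increments '[{"grip": 0,"xyz": [-1.3,1,-1.7],"rotation": [0,0,0]},{"grip": 120,"xyz": [-1.3,1,-1.7],"rotation": [0,0,0]},{"grip": 200,"xyz": [-1.3,1,-1.7],"rotation": [0,0,0]},{"grip": 200,"xyz": [-1.3,1,-1.7],"rotation": [0,0,0]},{"grip": 200,"xyz": [-1.3,1,-1.7],"rotation": [0,0,0]}]' --squeeze 25

```text
time: 2.5
ee_pos: [0.4752, 0.251, 0.0146]
eef_rot: [0.541, 0.841, -0.001, -0.001]
ft_force: [-0.2, 1.3, -0.3]
width: 0.055
```

>>> apply_moves --increments '[{"grip": 200,"xyz": [0,0,0],"rotation": [0,0,0]},{"grip": 200,"xyz": [0,0,0],"rotation": [0,0,0]},{"grip": 200,"xyz": [0,0,0],"rotation": [0,0,0]}]'

```text
time: 2.88
ee_pos: [0.4752, 0.2511, 0.0146]
eef_rot: [0.541, 0.841, -0.001, -0.001]
ft_force: [-0.0, -0.2, 1.9]
width: 0.0434
```

>>> apply_moves --increments '[{"grip": 200,"xyz": [0,0,-20],"rotation": [0,0,0]},{"grip": 200,"xyz": [0,0,-60],"rotation": [0,0,0]},{"grip": 200,"xyz": [0,0,-115],"rotation": [0,0,0]},{"grip": 200,"xyz": [0,0,-175],"rotation": [0,0,10]},{"grip": 200,"xyz": [0,0,-235],"rotation": [0,0,20]}]'

```text
time: 3.5
ee_pos: [0.4752, 0.2509, 0.2507]
eef_rot: [0.681, 0.732, -0.002, -0.001]
ft_force: [1.0, -0.4, -4.7]
width: 0.0434
```

Run:
```python
from h import *
print(tomove([.44,.1,.25],down(4.7)),r.read_state()['joint_positions'].round(2))
```

```text
(array([-148. ,  -45.9,    1.2]), array([-0.1,  0.3, 89.4])) [-0.69  0.13  0.13  1.67 -0.02  1.35  1.09]
```

>>> apply_moves --increments '[{"grip": 200,"xyz": [-30,-10,0],"rotation": [0,0,10]},{"grip": 200,"xyz": [-60,-20,0],"rotation": [0,0,20]},{"grip": 200,"xyz": [-90,-28,0],"rotation": [0,0,30]},{"grip": 200,"xyz": [-120,-37,0],"rotation": [0,0,40]},{"grip": 200,"xyz": [-148,-46,1],"rotation": [0,0,50]}]'

```text
time: 4.12
ee_pos: [0.4391, 0.0987, 0.2495]
eef_rot: [0.928, 0.373, -0.003, 0.0]
ft_force: [0.2, -0.1, -4.3]
width: 0.0433
```

>>> apply_moves --increments '[{"grip": 200,"xyz": [0,0,0],"rotation": [0,0,10]},{"grip": 200,"xyz": [0,0,0],"rotation": [0,0,20]},{"grip": 200,"xyz": [0,0,0],"rotation": [0,0,30]},{"grip": 200,"xyz": [0,0,0],"rotation": [0,0,39]},{"grip": 200,"xyz": [0,0,0],"rotation": [0,0,39]}]'

```text
time: 4.75
ee_pos: [0.4387, 0.0984, 0.2489]
eef_rot: [0.999, 0.042, -0.003, 0.002]
ft_force: [-0.7, -0.6, -4.0]
width: 0.0432
```

Run:
```python
from h import *
import pickle
d=cam('wrist'); st=r.read_state(); pickle.dump((d,st),open('w3.pkl','wb')); save(d,'w3.png'); print(st['ee_pos'],st['time'],tomove([.44,.1,.25],down(4.7)))
```

```text
[0.43880412 0.09846317 0.24900759] 4.8 (array([ 1.3, -1.4, -1. ]), array([0.2, 0.4, 0.2]))
```

View pics/w3.png

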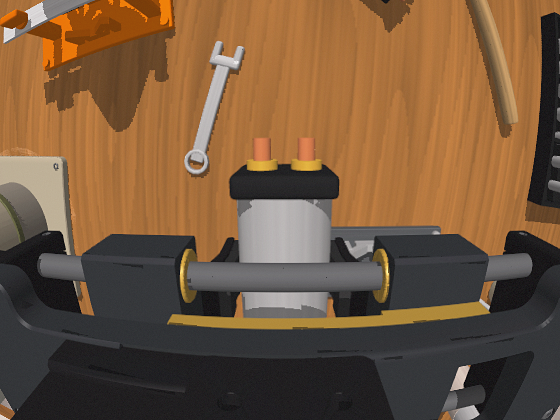

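The fixture is hidden under the gripper here; its edge just shows at (400,235). I'll move to its right side so that it lies ahead of the camera.

>>> apply_moves --increments '[{"grip": 200,"xyz": [0,55,0],"rotation": [0,0,0]},{"grip": 200,"xyz": [5,110,0],"rotation": [0,0,0]},{"grip": 200,"xyz": [20,165,0],"rotation": [0,0,0]},{"grip": 200,"xyz": [40,200,0],"rotation": [0,0,0]},{"grip": 200,"xyz": [60,215,0],"rotation": [0,0,0]}]'

```text
time: 5.42
ee_pos: [0.5173, -0.1132, 0.2491]
eef_rot: [0.999, 0.044, -0.003, 0.002]
ft_force: [0.7, 0.8, -4.7]
width: 0.0436
```

>>> apply_moves --increments '[{"grip": 200,"xyz": [0,0,0],"rotation": [0,0,0]},{"grip": 200,"xyz": [0,0,0],"rotation": [0,0,0]}]'

```text
time: 5.68
ee_pos: [0.5167, -0.1129, 0.2487]
eef_rot: [0.999, 0.045, -0.004, 0.002]
ft_force: [0.1, 0.6, -5.1]
width: 0.0433
```

Run:
```python
from h import *
import pickle
d=cam('wrist'); st=r.read_state(); pickle.dump((d,st),open('w4.pkl','wb')); save(d,'w4.png'); print(st['ee_pos'],st['time'],R.from_quat(st['eef_rot']).as_matrix().round(3))
```

```text
[ 0.51678836 -0.11259884  0.24891018] 5.725 [[ 0.996  0.089 -0.007]
 [ 0.089 -0.996 -0.004]
 [-0.007  0.003 -1.   ]]
```

View pics/w4.png

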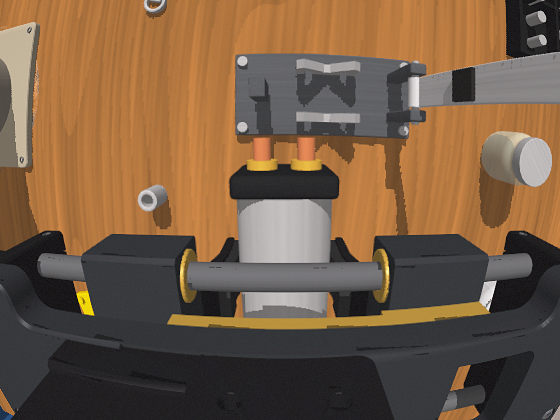

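The whole fixture is visible: base from (237,55) to (420,138), V plates at (328,66) and (328,118), tower at (410,85). I'll measure its pose.

```bash
cat > fx.py <<'E'
from h import *
import pickle,sys
d,st=pickle.load(open(sys.argv[1],'rb'))
P=cloud(d)
crop=cv2.resize(d['img'][40:150,220:440],None,fx=3.6,fy=3.6,interpolation=cv2.INTER_CUBIC);cv2.imwrite('pics/c_%s.png'%sys.argv[1][:2],crop)
Q=P.reshape(-1,3)
n=lambda c:(Q[:,0]>c[0])&(Q[:,0]<c[1])&(Q[:,1]>c[2])&(Q[:,1]<c[3])
b=n((.4,.72,-.09,.09))
q=Q[b&(Q[:,2]>.008)&(Q[:,2]<.0135)]; print('basez',np.median(q[:,2]))
img=d['img'];hsv=cv2.cvtColor(img,cv2.COLOR_BGR2HSV)
# base mask: grey connected, z .006-.016 ; use plane intersection at z=.012
m=((hsv[...,1]<60)&(P[...,2]>.004)&(P[...,2]<.1)&(P[...,0]>.4)&(P[...,0]<.72)&(abs(P[...,1])<.09)).astype(np.uint8)
m=cv2.morphologyEx(m,cv2.MORPH_CLOSE,np.ones((5,5)))
nl,lab,stt,_=cv2.connectedComponentsWithStats(m); k=1+np.argmax(stt[1:,4]); c=cv2.findContours((lab==k).astype(np.uint8),cv2.RETR_EXTERNAL,cv2.CHAIN_APPROX_NONE)[0][0][:,0]
W=plane(d,c[:,0],c[:,1],.012); rc=cv2.minAreaRect((W[:,:2]*1000).astype(np.float32)); print('rect',rc)
# V plates: z in .025-.058
v=Q[b&(Q[:,2]>.032)&(Q[:,2]<.060)&(Q[:,0]>.5)&(Q[:,0]<.6)]
print(len(v),'V z max',v[:,2].max())
for s in (1,-1):
    p=v[(v[:,1]*s>0)]; print(s,len(p),p.mean(0),p.min(0),p.max(0)); 
    if len(p)>5: l=cv2.fitLine((p[:,:2]*1000).astype(np.float32),cv2.DIST_L2,0,.01,.01).ravel(); print('dir',np.degrees(np.arctan2(l[1],l[0])))
E
python3 fx.py w4.pkl
```

```text
basez 0.011243603017025317
rect ((564.6083984375, -0.045894622802734375), (235.60552978515625, 99.8145751953125), 5.274886608123779)
1077 V z max 0.05612078142642357
1 585 [0.55057219 0.02727975 0.04366535] [0.51598742 0.01971857 0.03202311] [0.58591588 0.03538582 0.05452377]
dir 4.7858095
-1 492 [ 0.55562596 -0.02985196  0.04469376] [ 0.52079049 -0.03771449  0.03203983] [ 0.59025064 -0.02223489  0.05612078]
dir 5.0900507
```

View pics/c_w4.png

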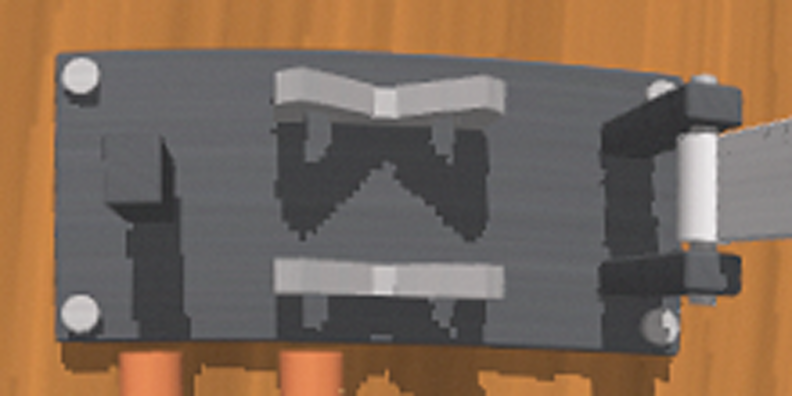

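```bash
cat >> h.py <<'E'
F0=np.array([.5535,-.0012,0]); FY=5.0
FR=R.from_euler('z',FY,degrees=True)
def fix(p): return F0+FR.apply(np.array(p)/1000.)
def tofix(P): return FR.inv().apply(np.asarray(P)-F0)*1000
def ftool(tilt): return down(FY)*R.from_euler('y',tilt,degrees=True)
E
python3 - <<'E'
from h import *
import pickle
d,st=pickle.load(open('w4.pkl','rb'))
P=cloud(d); T=R.from_quat(st['eef_rot']).inv().apply(P.reshape(-1,3)-st['ee_pos']).reshape(P.shape)*1000
dark=d['img'].max(2)<60
q=T[160:200,228:342][dark[160:200,228:342]]; q=q[q[:,2]<30]
print(len(q),q.min(0),q.max(0),np.percentile(q,[2,50,98],axis=0).round(1))
br=T[200:255,240:330]; print('cyl top z',np.nanmin(br[...,2][(br[...,1]<-10)&(br[...,1]>-38)]))
for v in range(160,205,4): print(v,T[v,284].round(1),d['img'][v,284])
Rt=ftool(12); tgt=fix([0,0,58])+Rt.apply([0,0,.0074]); 
for back in (.12,.02,0): print(back,tgt-Rt.apply([0,0,back]),tomove(tgt-Rt.apply([0,0,back]),Rt))
E
```

```text
3140 [-21.11385746 -49.46578503 -30.32169933] [ 22.0007616  -39.32454471  13.46342844] [[-20.  -49.1 -29.4]
 [  0.3 -45.5 -28. ]
 [ 20.7 -39.8  -0.3]]
cyl top z -30.00763721486948
160 [ 1.000e-01 -2.710e+01  2.498e+02] [ 59 111 166]
164 [  0.3 -48.7  13. ] [42 47 56]
168 [  0.3 -48.8  -4.9] [37 34 35]
172 [  0.3 -49.1 -20.6] [36 34 34]
176 [  0.3 -48.5 -27.2] [45 44 44]
180 [  0.3 -47.1 -28.3] [46 45 45]
184 [  0.3 -45.6 -28.9] [43 42 43]
188 [  0.3 -43.7 -27.5] [41 43 41]
192 [  0.3 -42.4 -29. ] [39 40 39]
196 [  0.3 -40.8 -28.6] [30 32 30]
200 [  0.3 -39.  -28.1] [176 175 179]
204 [  0.3 -37.4 -28.2] [192 192 196]
0.12 [ 0.53017823 -0.00324039  0.16813942] (array([  23.7, -108. ,   80.3]), array([ 0.2, 12.4,  0.1]))
0.02 [ 0.55089028 -0.00142832  0.07032466] (array([  45.2, -108.2,  177.9]), array([ 0.2, 12.4,  0.1]))
0 [ 0.55503269 -0.00106591  0.05076171] (array([  49.5, -108.3,  197.5]), array([ 0.2, 12.4,  0.1]))
```

>>> apply_moves --increments '[{"grip": 200,"xyz": [0,-20,0],"rotation": [0.2,7,0]},{"grip": 200,"xyz": [0,-50,10],"rotation": [0.2,12.4,0]},{"grip": 200,"xyz": [10,-80,30],"rotation": [0.2,12.4,0]},{"grip": 200,"xyz": [23.7,-108,60],"rotation": [0.2,12.4,0]},{"grip": 200,"xyz": [23.7,-108,80],"rotation": [0.2,12.4,0]}]'

```text
time: 6.35
ee_pos: [0.5293, 0.0003, 0.1673]
eef_rot: [0.993, 0.047, 0.104, -0.006]
ft_force: [-0.0, -0.0, -4.2]
width: 0.0434
```

Run:
```python
from h import *
import pickle
d=cam('wrist'); save(d,'w5.png'); s=cam('side'); cv2.imwrite('pics/s5.png',cv2.resize(s['img'][90:290,210:430],None,fx=3.5,fy=3)); st=r.read_state(); print(st['time'])
Rt=ftool(12); tgt=fix([0,0,58])+Rt.apply([0,0,.0074]); 
for back in (.04,.012,0): print(back,tomove(tgt-Rt.apply([0,0,back]),Rt))
```

```text
6.45
0.04 (array([ 2.8,  1.2, 78.5]), array([-0.1,  0.3,  0.3]))
0.012 (array([  3. ,   1.3, 106.5]), array([-0.1,  0.3,  0.3]))
0 (array([  3. ,   1.3, 118.5]), array([-0.1,  0.3,  0.3]))
```

View pics/s5.png

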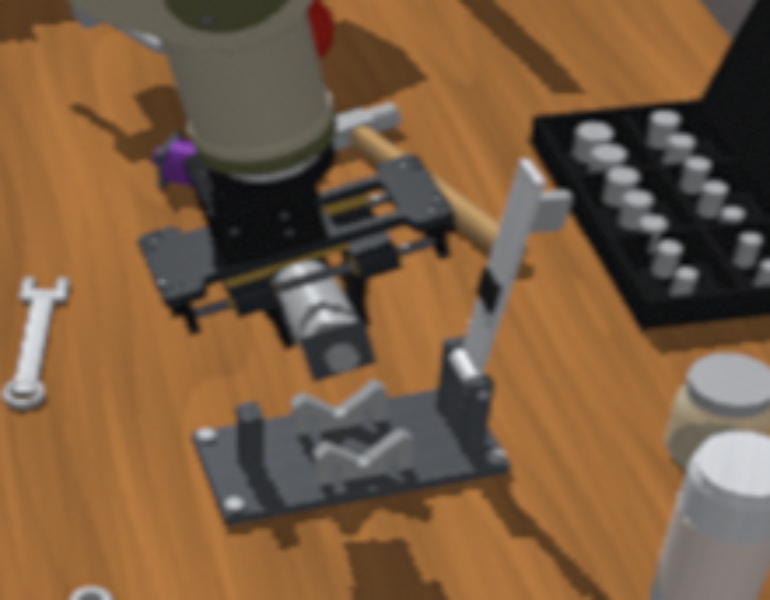

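View pics/w5.png

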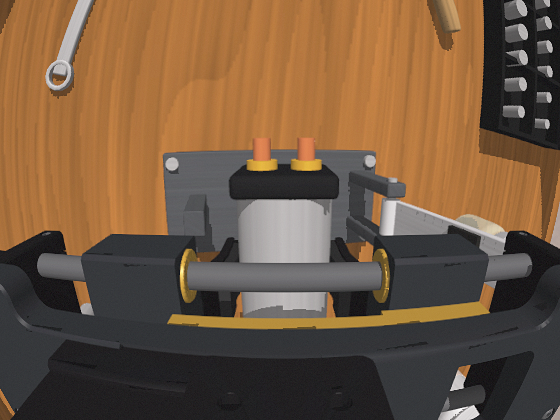

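The solenoid hangs above the Vs, flange facing the side camera at (335,350) of the enlarged crop. The strap stays clear of the tilted body. I'll descend.

>>> apply_moves --increments '[{"grip": 200,"xyz": [2.8,1.2,40],"rotation": [-0.1,0.3,0.3]},{"grip": 200,"xyz": [2.8,1.2,78],"rotation": [-0.1,0.3,0.3]},{"grip": 200,"xyz": [3,1.3,98],"rotation": [-0.1,0.3,0.3]},{"grip": 200,"xyz": [3,1.3,107],"rotation": [-0.1,0.3,0.3]},{"grip": 200,"xyz": [3,1.3,107],"rotation": [-0.1,0.3,0.3]}]'

```text
time: 7.08
ee_pos: [0.5529, -0.0013, 0.0627]
eef_rot: [0.994, 0.043, 0.105, -0.004]
ft_force: [-0.7, -0.0, -4.6]
width: 0.0437
```

Run:
```python
from h import *
import pickle
s=cam('side'); cv2.imwrite('pics/s6.png',cv2.resize(s['img'][150:270,250:390],None,fx=5,fy=5,interpolation=cv2.INTER_CUBIC)); 
d=cam('wrist'); save(d,'w6.png'); st=r.read_state(); print(st['time'],st['ft_force'])
P=cloud(d); p=tofix(P.reshape(-1,3)).reshape(P.shape)
T=R.from_quat(st['eef_rot']).inv().apply(P.reshape(-1,3)-st['ee_pos']).reshape(P.shape)*1000
# V plate +y outer face vs cap
q=p.reshape(-1,3); m=(q[:,2]>30)&(q[:,2]<57)&(abs(q[:,0])>24)&(abs(q[:,0])<36)&(q[:,1]>15)&(q[:,1]<45); print('V+y', m.sum(), np.percentile(q[m],[2,50,98],axis=0).round(1) if m.sum() else '')
dark=d['img'].max(2)<60
k=np.zeros_like(dark);k[160:200,228:342]=1
c=p[dark&k]; c=c[(c[:,2]<110)&(c[:,2]>60)]; print('cap',np.percentile(c,[2,50,98],axis=0).round(1))
Rt=ftool(12); tgt=fix([0,0,58])+Rt.apply([0,0,.0074]); 
print(tomove(tgt,Rt))
```

```text
7.175 [-1.99943996e-01  9.53731105e-04 -4.02970261e+00]
V+y 562 [[-34.7  25.1  32.3]
 [-29.   30.4  49.9]
 [ 33.6  34.7  53.9]]
cap [[-26.   40.1  70.5]
 [ -5.6  45.8  90. ]
 [ 14.5  49.4  95.3]]
(array([-1. ,  0. , 12.7]), array([ 0. , -0.1, -0. ]))
```

View pics/s6.png

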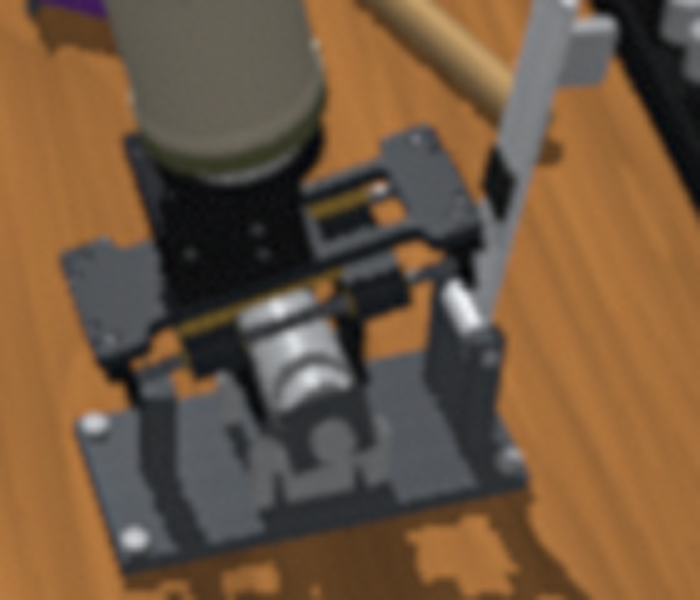

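View pics/w6.png

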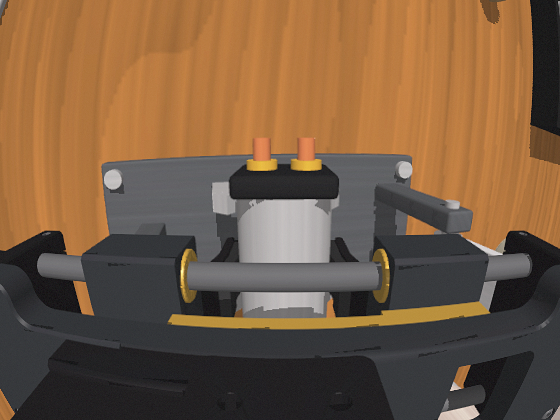

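Plate outer face is at y=34.5 and cap inner face at 39.5, so the axial gap is right. I'll check the body's clearance to the strap and tower using depth.

Run:
```python
from h import *
s=cam('side'); P=cloud(s); p=tofix(P.reshape(-1,3)).reshape(P.shape)
for (u,v) in [(460,235),(470,250),(450,265),(440,180),(480,200),(495,180),(485,250),(460,310),(440,300)]:
    x=250+u/5;y=150+v/5; print((u,v),p[int(round(y)),int(round(x))].round(0))
```

```text
(460, 235) [ 61. -39. 176.]
(470, 250) [ 67. -37. 163.]
(450, 265) [ 59. -36. 155.]
(440, 180) [ 62.  -7. 182.]
(480, 200) [ 92.  10. 147.]
(495, 180) [ 91.  -4. 172.]
(485, 250) [ 90.  -5. 128.]
(460, 310) [81. -4. 88.]
(440, 300) [80. 18. 74.]
```

>>> apply_moves --increments '[{"grip": 200,"xyz": [-1,0,5],"rotation": [0,0,0]},{"grip": 200,"xyz": [-1,0,8],"rotation": [0,0,0]},{"grip": 200,"xyz": [-1,0,10],"rotation": [0,0,0]},{"grip": 200,"xyz": [-1,0,11],"rotation": [0,0,0]},{"grip": 200,"xyz": [-1,0,11],"rotation": [0,0,0]}]'

```text
time: 7.85
ee_pos: [0.5546, -0.0011, 0.0523]
eef_rot: [0.993, 0.043, 0.105, -0.005]
ft_force: [0.3, -0.9, -5.2]
width: 0.0432
```

Run:
```python
from h import *
st=r.read_state(); print(st['ft_force'])
Rt=ftool(12); tgt=fix([0,0,58])+Rt.apply([0,0,.0074]); 
print(tomove(tgt,Rt))
```

```text
[ 0.31332357 -0.94361864 -5.21283758]
(array([ 0.1, -0. ,  1.6]), array([ 0. , -0.1, -0. ]))
```

>>> apply_moves --increments '[{"grip": 200,"xyz": [0,0,0.8],"rotation": [0,0,0]},{"grip": 200,"xyz": [0,0,0.8],"rotation": [0,0,0]},{"grip": 200,"xyz": [0,0,1.6],"rotation": [0,0,0]},{"grip": 200,"xyz": [0,0,1.6],"rotation": [0,0,0]}]'

```text
time: 8.35
ee_pos: [0.555, -0.0011, 0.051]
eef_rot: [0.993, 0.043, 0.105, -0.005]
ft_force: [-3.1, -0.9, 0.7]
width: 0.0434
```

>>> apply_moves --increments '[{"grip": 200,"xyz": [-0.4,0,0.4],"rotation": [0,0,0]},{"grip": 200,"xyz": [-0.4,0,0.4],"rotation": [0,0,0]},{"grip": 200,"xyz": [-0.4,0,0.4],"rotation": [0,0,0]}]'

```text
time: 8.72
ee_pos: [0.555, -0.0011, 0.0509]
eef_rot: [0.993, 0.043, 0.106, -0.005]
ft_force: [-3.4, 0.0, 4.5]
width: 0.0431
```

>>> apply_moves --increments '[{"grip": 200,"xyz": [-0.8,0,0.2],"rotation": [0,0,0]},{"grip": 200,"xyz": [-0.8,0,0.2],"rotation": [0,0,0]},{"grip": 200,"xyz": [-0.8,0,0.2],"rotation": [0,0,0]}]'

```text
time: 9.1
ee_pos: [0.5548, -0.0011, 0.0508]
eef_rot: [0.993, 0.043, 0.106, -0.005]
ft_force: [1.5, 0.7, 1.0]
width: 0.0433
```

>>> apply_moves --increments '[{"grip": 115,"xyz": [0,0,0],"rotation": [0,0,0]},{"grip": 110,"xyz": [0,0,0],"rotation": [0,0,0]},{"grip": 85,"xyz": [0,0,0],"rotation": [0,0,0]},{"grip": 75,"xyz": [0,0,0],"rotation": [0,0,0]},{"grip": 75,"xyz": [0,0,0],"rotation": [0,0,0]}]'

```text
time: 9.72
ee_pos: [0.5548, -0.0011, 0.0507]
eef_rot: [0.993, 0.043, 0.106, -0.005]
ft_force: [-0.1, -0.5, 0.2]
width: 0.061
```

>>> apply_moves --increments '[{"grip": 75,"xyz": [0,0,-10],"rotation": [0,0,0]},{"grip": 75,"xyz": [0,0,-30],"rotation": [0,0,0]},{"grip": 75,"xyz": [0,0,-60],"rotation": [0,0,0]},{"grip": 75,"xyz": [0,0,-105],"rotation": [0,0,0]},{"grip": 75,"xyz": [0,0,-150],"rotation": [0,0,0]}]'

```text
time: 10.35
ee_pos: [0.5226, -0.0042, 0.1993]
eef_rot: [0.993, 0.043, 0.107, -0.005]
ft_force: [0.8, 0.4, 0.8]
width: 0.0617
```

Run:
```python
from h import *
s=cam('side'); t=cam('top');cv2.imwrite('pics/s7.png',cv2.resize(s['img'][150:270,250:390],None,fx=5,fy=5,interpolation=cv2.INTER_CUBIC)); 
d=cam('wrist'); save(d,'w7.png'); st=r.read_state(); print(st['time'],st['ee_pos'],st['ft_force'])
P=cloud(d); p=tofix(P.reshape(-1,3))
m=(abs(p[:,0])<30)&(abs(p[:,1])<60)&(p[:,2]>66)&(p[:,2]<110); q=p[m]; print(m.sum(),np.percentile(q,[1,50,99],axis=0).round(1)); 
m&=p[:,2]>76; rc=cv2.minAreaRect(p[m][:,:2].astype(np.float32)); print(rc)
```

```text
10.5 [ 0.52425752 -0.0039074   0.20051849] [-0.4685294   0.39446574 -0.36325718]
4591 [[-24.2 -44.4  66.3]
 [ -3.    4.6  77.1]
 [ 19.2  49.1  82.9]]
((-2.3813838958740234, 2.137035369873047), (40.45841598510742, 94.01907348632812), 0.37136200070381165)
```

View pics/s7.png

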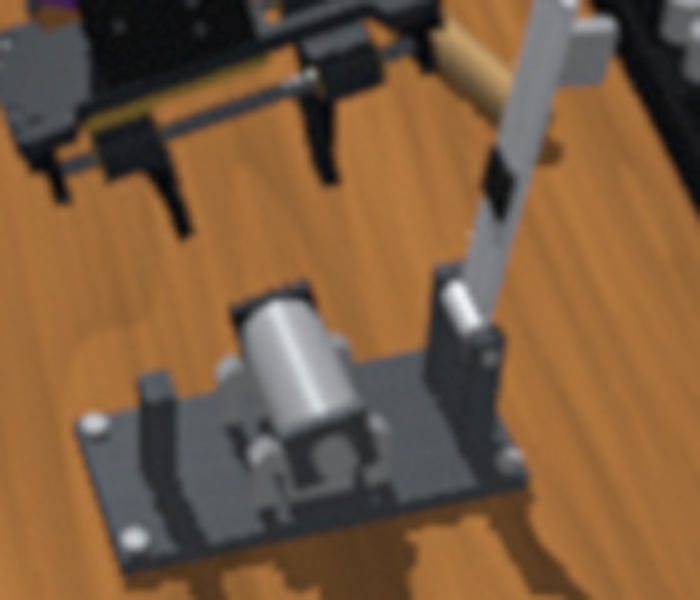

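View pics/w7.png

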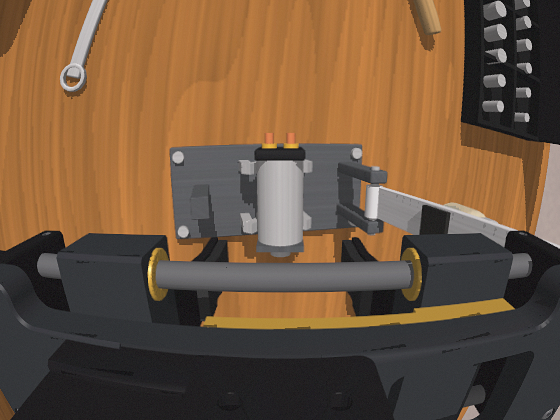

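The solenoid sits in both Vs, squared to within 0.4°, and axially centred to about 0.5 mm. Next I'll measure the strap.

Run:
```python
from h import *
for n in ('side','top','wrist'):
    d=cam(n); P=cloud(d); p=tofix(P.reshape(-1,3))
    m=(p[:,0]>80)&(p[:,0]<160)&(abs(p[:,1])<28)&(p[:,2]>105)&(p[:,2]<300); q=p[m]; g=d['img'].reshape(-1,3)[m]
    if len(q)<10: print(n,len(q)); continue
    print(n,len(q),'z max',q[:,2].max())
    for z in range(105,300,15):
        k=q[(q[:,2]>=z)&(q[:,2]<z+15)]
        if len(k): print(z,len(k),'x',np.percentile(k[:,0],[5,50,95]).round(1),'y',np.percentile(k[:,1],[3,97]).round(1))
    m=(abs(p[:,0])<6)&(p[:,2]>74)&(p[:,2]<90)
    for y in (-30,-20,-10,0,10,20,30):
        k=p[m&(abs(p[:,1]-y)<5)]
        if len(k)>3: print('cyl',y,len(k),k[:,2].max().round(1),np.percentile(k[:,2],80).round(1))
```

```text
side 677 z max 283.7766860384873
105 39 x [87.8 89.7 92.8] y [-17.5  12.2]
120 38 x [89.8 91.3 94.6] y [-17.7  10.8]
135 39 x [91.4 93.1 96.3] y [-18.1  12. ]
150 35 x [ 90.2  93.1 100.2] y [-18.3   9.4]
165 47 x [ 90.8  93.3 100.4] y [-17.5  10.8]
180 59 x [ 93.5  98.1 102. ] y [-17.6  12.1]
195 43 x [ 98.9 100.5 104.2] y [-17.1  13.1]
210 45 x [100.9 102.4 106.4] y [-16.4  12. ]
225 92 x [103.  109.  136.7] y [-16.4   9.3]
240 111 x [104.8 118.7 138.6] y [-16.9   9.9]
255 67 x [106.1 108.6 135.5] y [-16.9  10.8]
270 62 x [107.5 109.9 114.3] y [-17.3  11.1]
cyl -30 18 82.5 80.9
cyl -20 13 81.9 80.3
cyl -10 17 81.8 80.0
cyl 0 14 81.2 79.8
cyl 10 13 82.7 80.1
cyl 20 13 81.4 79.1
cyl 30 16 82.3 80.4
top 413 z max 286.0566173268682
120 15 x [85.5 87.  88. ] y [-9.8 16.6]
135 25 x [86.7 88.  90.3] y [-12.8  16.7]
150 22 x [85.7 87.1 93.2] y [-12.4  16.8]
165 31 x [86.9 88.4 93.7] y [-11.9  14.9]
180 42 x [89.  93.1 95.1] y [-10.8  14.8]
195 31 x [94.  95.8 97.1] y [-11.3  15. ]
210 31 x [96.5 97.5 98.6] y [-12.8  15.1]
225 39 x [ 97.7  99.3 101.2] y [-12.3  15.3]
240 44 x [100.2 101.7 135.4] y [-10.9  14.8]
255 64 x [101.7 103.9 131.6] y [-11.2  15.6]
270 68 x [104.2 106.3 111.3] y [-12.7  15.6]
285 1 x [106.8 106.8 106.8] y [13.6 13.6]
wrist 3141 z max 259.9341369364916
105 378 x [86.4 87.6 89.1] y [-13.2  15.4]
120 441 x [88.2 89.5 90.9] y [-13.   15.4]
135 467 x [90.  91.3 92.9] y [-12.1  15.3]
150 340 x [88.7 90.  94.8] y [-6.9 15.3]
165 431 x [89.6 91.2 96.3] y [-2.1 15.6]
180 429 x [91.7 96.5 99. ] y [ 1.3 15.4]
195 287 x [ 97.4  98.8 101.6] y [ 6.3 15.6]
210 328 x [ 99.1 100.7 103.6] y [ 5.2 15.5]
225 13 x [100.6 103.4 105.2] y [14.6 16.2]
240 12 x [106.9 108.6 109.8] y [15.1 15.9]
255 15 x [106.8 108.3 110.6] y [14.9 15.7]
cyl -30 136 80.6 79.5
cyl -20 138 81.0 79.6
cyl -10 143 80.9 79.6
cyl 0 149 81.2 79.5
cyl 10 158 80.6 79.6
cyl 20 158 80.5 79.6
cyl 30 156 81.3 79.3
```

Run:
```python
from h import *
print(tomove([.50,-.004,.33],ftool(0)), tomove([.50,-.004,.33],down(FY+45)),r.read_state()['joint_positions'].round(2))
```

```text
(array([   6. ,   -1.9, -135.1]), array([ -0. , -12.2,  -0. ])) (array([   6. ,   -1.9, -135.1]), array([  4.8, -11.5, -44.9])) [-0.47 -0.04  0.38  1.97  0.02  1.   -0.01]
```

>>> apply_moves --increments '[{"grip": 75,"xyz": [0,0,-60],"rotation": [0,0,0]},{"grip": 75,"xyz": [3,-1,-120],"rotation": [1,-3,-10]},{"grip": 75,"xyz": [6,-2,-135],"rotation": [2.5,-6,-20]},{"grip": 75,"xyz": [6,-2,-135],"rotation": [3.5,-9,-30]},{"grip": 75,"xyz": [6,-2,-135],"rotation": [4.5,-11.5,-40]}]'

```text
time: 11.28
ee_pos: [0.5, -0.004, 0.3288]
eef_rot: [0.922, 0.386, -0.001, -0.002]
ft_force: [-0.4, 0.5, -0.7]
width: 0.0614
```

Run:
```python
from h import *
print(tomove(fix([105,0,315]),down(FY+90)),r.read_state()['joint_positions'].round(2))
```

```text
(array([119.4, 104.4,  13.4]), array([ -0.2,  -0.1, -49.5])) [-0.52  0.    0.44  1.64 -0.    1.5   0.72]
```

>>> apply_moves --increments '[{"grip": 75,"xyz": [0,0,0],"rotation": [0,0,-10]},{"grip": 75,"xyz": [20,18,0],"rotation": [0,0,-20]},{"grip": 75,"xyz": [50,44,5],"rotation": [0,0,-30]},{"grip": 75,"xyz": [85,75,10],"rotation": [0,0,-40]},{"grip": 75,"xyz": [119,104,13],"rotation": [0,0,-49.5]}]'

```text
time: 11.9
ee_pos: [0.6588, 0.0083, 0.3134]
eef_rot: [0.674, 0.739, -0.001, -0.003]
ft_force: [0.2, 0.7, 0.9]
width: 0.0615
```

>>> apply_moves --increments '[{"grip": 75,"xyz": [0,0,0],"rotation": [0,0,0]},{"grip": 75,"xyz": [0,0,0],"rotation": [0,0,0]}]'

```text
time: 12.15
ee_pos: [0.6583, 0.0079, 0.3119]
eef_rot: [0.674, 0.738, -0.002, -0.004]
ft_force: [0.5, 0.1, -0.3]
width: 0.0613
```

Run:
```python
from h import *
d=cam('wrist'); save(d,'w8.png'); st=r.read_state(); print(st['time'],tofix(st['ee_pos']),st['joint_positions'].round(2))
P=cloud(d); p=tofix(P.reshape(-1,3))
m=(p[:,0]>80)&(p[:,0]<170)&(abs(p[:,1])<25)&(p[:,2]>200)&(p[:,2]<296); q=p[m]; 
for z in range(200,300,10):
    k=q[(q[:,2]>=z)&(q[:,2]<z+10)]
    if len(k): print(z,len(k),'x',np.percentile(k[:,0],[2,50,98]).round(1),'y',np.percentile(k[:,1],[2,50,98]).round(1))
print(tomove(fix([110.2,0,260]),down(FY+90)))
```

```text
12.2 [ 1.05076306e+02 -3.04209942e-02  3.12959620e+02] [-0.39  0.4   0.44  1.24 -0.17  1.54  1.69]
200 143 x [97.8 98.7 99.5] y [-13.6   0.5  14.6]
210 171 x [ 99.1 100.  100.9] y [-13.8   0.4  14.7]
220 187 x [100.3 101.2 102.1] y [-14.    1.1  14.7]
230 209 x [101.6 102.5 103.2] y [-13.7  -0.4  14.5]
240 237 x [102.8 103.7 130.7] y [-13.8   0.3  14.7]
250 379 x [104.2 105.2 129.1] y [-13.5   0.9  14.5]
260 297 x [105.3 106.2 107.2] y [-13.8   0.9  14.8]
270 346 x [106.5 107.5 108.3] y [-14.    0.2  14.7]
280 528 x [107.9 110.5 114.1] y [-13.8   0.2  14.8]
(array([-0.2,  5.4, 52.9]), array([-0.3, -0.2,  0.2]))
```

View pics/w8.png

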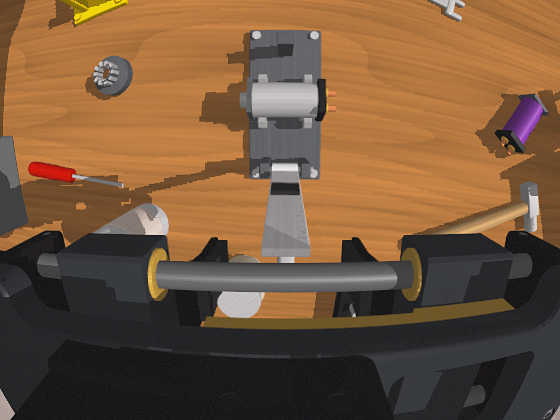

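>>> apply_moves --increments '[{"grip": 75,"xyz": [0.3,5,15],"rotation": [-0.3,-0.2,0.2]},{"grip": 75,"xyz": [0.3,5,35],"rotation": [-0.3,-0.2,0.2]},{"grip": 75,"xyz": [0.3,5,53],"rotation": [-0.3,-0.2,0.2]},{"grip": 150,"xyz": [0.3,5,53],"rotation": [-0.3,-0.2,0.2]},{"grip": 200,"xyz": [0.3,5,53],"rotation": [-0.3,-0.2,0.2]}]' --squeeze 12

```text
time: 12.82
ee_pos: [0.6629, 0.0088, 0.2607]
eef_rot: [0.676, 0.737, 0.0, 0.0]
ft_force: [-1.0, -0.5, 0.3]
width: 0.0486
```

>>> apply_moves --increments '[{"grip": 200,"xyz": [0,0,0],"rotation": [0,0,0]},{"grip": 200,"xyz": [0,0,0],"rotation": [0,0,0]},{"grip": 200,"xyz": [0,0,0],"rotation": [0,0,0]}]'

```text
time: 13.2
ee_pos: [0.6632, 0.0091, 0.2613]
eef_rot: [0.676, 0.737, 0.001, 0.0]
ft_force: [-0.3, 1.1, 4.2]
width: 0.0297
```

```bash
cat > arc.py <<'E'
from h import *
import sys
st=r.read_state(); c=tofix(st['ee_pos']); print('tcp',c.round(1),st['ft_force'].round(1),st['width'])
g=c+np.array([0,0,11]); dx=g[0]-85; dz=g[2]-85
rr=np.hypot(dx,dz); a=np.arctan2(dz,-dx); print('radius',rr,'ang deg',np.degrees(a))
for da in range(0,60,10):
    b=a-np.radians(da); print(round(np.degrees(b),1), tomove(fix([85-187*np.cos(b),0,85+187*np.sin(b)-11]),down(FY+90)))
E
python3 arc.py
```

```text
tcp [110.2   0.7 261.3] [-0.3  1.1  4.2] 0.029671129406362705
radius 189.02238856058747 ang deg 97.65087704180348
97.7 (array([-0.7, -0.3,  2. ]), array([ 0.1, -0. , -0. ]))
87.7 (array([ -0.7, -32.8,   0.5]), array([ 0.1, -0. , -0. ]))
77.7 (array([ -0.7, -65.2,   4.6]), array([ 0.1, -0. , -0. ]))
67.7 (array([ -0.7, -96.3,  14.3]), array([ 0.1, -0. , -0. ]))
57.7 (array([  -0.7, -125.3,   29.2]), array([ 0.1, -0. , -0. ]))
47.7 (array([  -0.7, -151.2,   49. ]), array([ 0.1, -0. , -0. ]))
```

>>> apply_moves --increments '[{"grip": 200,"xyz": [-0.5,-16,-1],"rotation": [0,0,0]},{"grip": 200,"xyz": [-0.5,-33,-1],"rotation": [0,0,0]},{"grip": 200,"xyz": [-0.5,-65,3],"rotation": [0,0,0]},{"grip": 200,"xyz": [-0.5,-97,13],"rotation": [0,0,0]},{"grip": 200,"xyz": [-0.5,-126,28],"rotation": [0,0,0]}]'

```text
time: 13.82
ee_pos: [0.5376, -0.0017, 0.2335]
eef_rot: [0.675, 0.738, 0.002, 0.001]
ft_force: [6.7, 3.0, -4.8]
width: 0.0299
```

```bash
python3 arc.py
python3 - <<'E'
from h import *
s=cam('side'); cv2.imwrite('pics/s9.png',cv2.resize(s['img'][100:280,220:400],None,fx=3.3,fy=3.3,interpolation=cv2.INTER_CUBIC))
E
```

```text
tcp [-15.9   0.9 233.5] [ 6.7  3.  -4.8] 0.029854461296507876
radius 188.7356027967313 ang deg 57.68064594228471
57.7 (array([-0.9,  0.9,  1.5]), array([ 0.2, -0.1,  0. ]))
47.7 (array([ -0.9, -25.1,  21.1]), array([ 0.2, -0.1,  0. ]))
37.7 (array([ -0.9, -47.3,  45. ]), array([ 0.2, -0.1,  0. ]))
27.7 (array([ -1. , -65. ,  72.4]), array([ 0.2, -0.1,  0. ]))
17.7 (array([ -1. , -77.7, 102.4]), array([ 0.2, -0.1,  0. ]))
7.7 (array([ -1. , -84.9, 134.2]), array([ 0.2, -0.1,  0. ]))
```

View pics/s9.png

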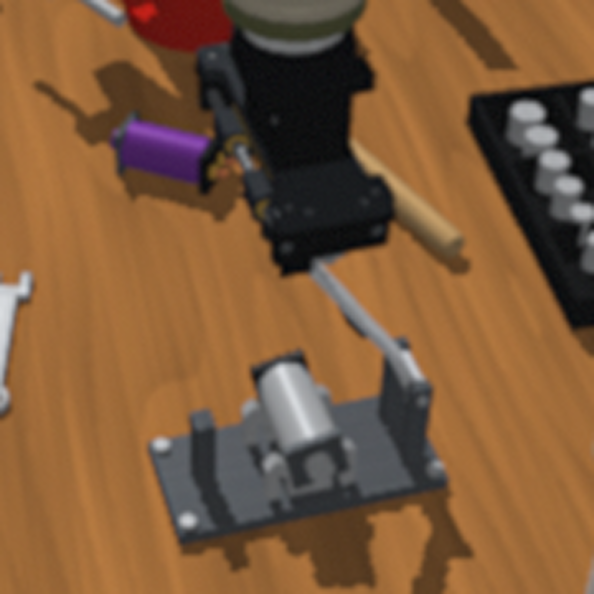

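The strap follows in the pinch, at about 58° in the side view. I'll continue.

>>> apply_moves --increments '[{"grip": 200,"xyz": [-0.5,-25,21],"rotation": [0,0,0]},{"grip": 200,"xyz": [-0.5,-47,45],"rotation": [0,0,0]},{"grip": 200,"xyz": [-0.7,-65,72],"rotation": [0,0,0]},{"grip": 200,"xyz": [-0.7,-78,102],"rotation": [0,0,0]},{"grip": 200,"xyz": [-0.7,-85,130],"rotation": [0,0,0]}]'

```text
time: 14.5
ee_pos: [0.4504, -0.0092, 0.1014]
eef_rot: [0.675, 0.737, 0.002, 0.0]
ft_force: [10.0, 4.1, -0.6]
width: 0.0299
```

```bash
python3 arc.py
```

```text
tcp [-103.4    1.1  101.4] [10.   4.1 -0.6] 0.029872270254572023
radius 190.34758327716983 ang deg 8.287556618042801
8.3 (array([-1.1,  3.3,  0.5]), array([ 0.2, -0.2,  0. ]))
-1.7 (array([-1.2,  1.3, 33. ]), array([ 0.2, -0.2,  0. ]))
-11.7 (array([-1.3,  5. , 65.4]), array([ 0.2, -0.2,  0. ]))
-21.7 (array([-1.4, 14.3, 96.7]), array([ 0.2, -0.2,  0. ]))
-31.7 (array([ -1.5,  28.8, 125.8]), array([ 0.2, -0.2,  0. ]))
-41.7 (array([ -1.6,  48.2, 152. ]), array([ 0.2, -0.2,  0. ]))
```

>>> apply_moves --increments '[{"grip": 200,"xyz": [-0.5,1.5,10],"rotation": [0,0,0]},{"grip": 200,"xyz": [-0.5,1.5,18],"rotation": [0,0,0]},{"grip": 200,"xyz": [-0.5,1.5,23],"rotation": [0,0,0]},{"grip": 200,"xyz": [-0.5,1.5,25],"rotation": [0,0,0]},{"grip": 200,"xyz": [-0.5,1.5,25],"rotation": [0,0,0]}]'

```text
time: 15.12
ee_pos: [0.4507, -0.0091, 0.0765]
eef_rot: [0.675, 0.737, 0.001, -0.002]
ft_force: [-9.7, 2.3, 8.5]
width: 0.0297
```

```bash
cat > strap.py <<'E'
from h import *
import sys
st=r.read_state(); print(st['time'],st['ft_force'].round(1),tofix(st['ee_pos']).round(1))
for n in ('side','wrist'):
    d=cam(n); P=cloud(d); p=tofix(P.reshape(-1,3))
    if n=='wrist': save(d,sys.argv[1]+'w.png')
    else: cv2.imwrite('pics/%ss.png'%sys.argv[1],cv2.resize(d['img'][150:270,240:380],None,fx=5,fy=5,interpolation=cv2.INTER_CUBIC))
    m=(p[:,0]>-120)&(p[:,0]<70)&(abs(p[:,1])<11)&(p[:,2]>83)&(p[:,2]<112)
    for x in range(-110,80,20):
        k=p[m&(abs(p[:,0]-x)<10)]
        if len(k)>3: print(n,x,len(k),np.percentile(k[:,2],[10,50,90]).round(1),np.percentile(k[:,1],[5,95]).round(1))
E
python3 strap.py a
```

```text
15.125 [-9.7  2.3  8.5] [-103.1    1.1   76.5]
side -30 50 [86.2 88.7 90.7] [-9.5  9.7]
side -10 50 [86.8 89.1 90.5] [-10.   10.4]
side 10 53 [86.3 88.5 90.9] [-9.3 10.1]
side 30 56 [86.7 89.1 91.1] [-9.9  9.6]
side 50 45 [86.6 88.5 90.4] [-9.8  9.3]
side 70 27 [85.9 89.2 91.9] [-8.8  9.6]
wrist -110 788 [86.  88.1 89. ] [-9.8 10. ]
wrist -90 1073 [ 87.9  89.  105.5] [-9.8  9.6]
wrist -70 41 [87.9 88.5 89.8] [-10.6  10.8]
```

View pics/as.png

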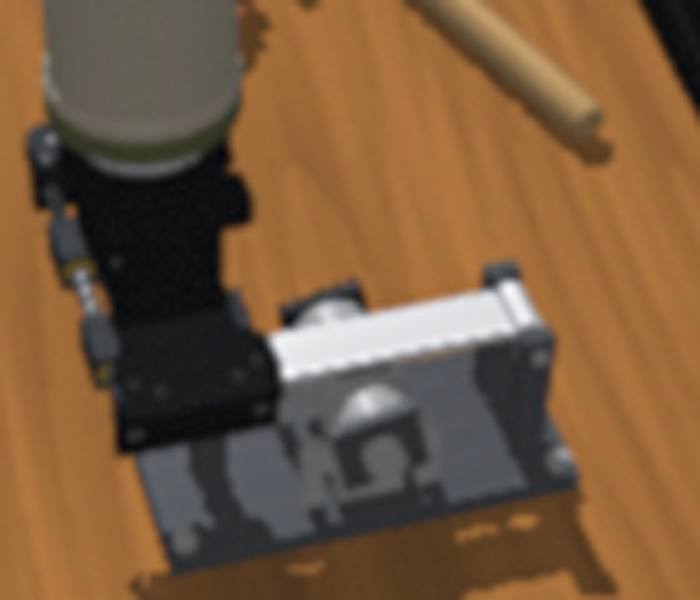

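View pics/aw.png

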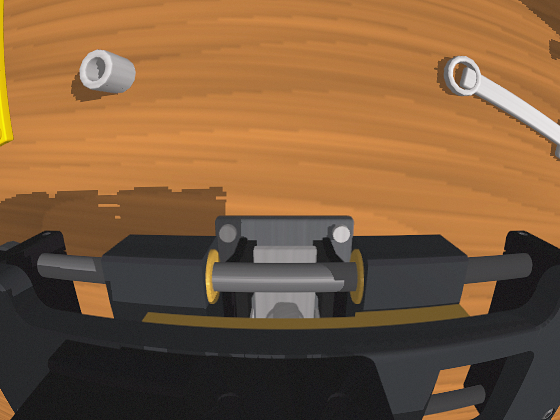

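The strap is level, with its upper face at about 89 mm over its whole length. I'll press a touch more to be sure of contact.

>>> apply_moves --increments '[{"grip": 200,"xyz": [0,-1.5,1.5],"rotation": [0,0,0]},{"grip": 200,"xyz": [0,-1.5,1.5],"rotation": [0,0,0]},{"grip": 200,"xyz": [0,-1.5,2.5],"rotation": [0,0,0]},{"grip": 200,"xyz": [0,-1.5,2.5],"rotation": [0,0,0]}]'

```text
time: 15.72
ee_pos: [0.4507, -0.009, 0.0757]
eef_rot: [0.675, 0.737, 0.002, -0.001]
ft_force: [-3.2, 1.7, 15.2]
width: 0.0298
```

>>> apply_moves --increments '[{"grip": 120,"xyz": [0,0,0],"rotation": [0,0,0]},{"grip": 90,"xyz": [0,0,-0.5],"rotation": [0,0,0]},{"grip": 90,"xyz": [0,0,-0.5],"rotation": [0,0,0]},{"grip": 90,"xyz": [0,0,-0.5],"rotation": [0,0,0]}]'

```text
time: 16.23
ee_pos: [0.4506, -0.0091, 0.0761]
eef_rot: [0.676, 0.737, 0.002, -0.001]
ft_force: [0.7, -0.7, -0.4]
width: 0.0547
```

>>> apply_moves --increments '[{"grip": 90,"xyz": [0,0,-20],"rotation": [0,0,0]},{"grip": 90,"xyz": [0,0,-70],"rotation": [0,0,0]},{"grip": 90,"xyz": [0,40,-120],"rotation": [0,0,0]},{"grip": 90,"xyz": [0,90,-140],"rotation": [0,0,0]},{"grip": 90,"xyz": [0,130,-140],"rotation": [0,0,0]}]'

```text
time: 16.85
ee_pos: [0.5825, 0.0021, 0.2184]
eef_rot: [0.675, 0.738, 0.004, 0.0]
ft_force: [-0.2, 0.1, -0.5]
width: 0.056
```

>>> apply_moves --increments '[{"grip": 90,"xyz": [0,0,0],"rotation": [0,0,0]},{"grip": 90,"xyz": [0,0,0],"rotation": [0,0,0]}]'

```text
time: 17.1
ee_pos: [0.582, 0.0018, 0.218]
eef_rot: [0.675, 0.737, 0.003, -0.0]
ft_force: [-0.2, 0.2, 0.2]
width: 0.0567
```

```bash
python3 strap.py b
python3 - <<'E'
from h import *
d=cam('wrist'); P=cloud(d); p=tofix(P.reshape(-1,3))
m=(p[:,0]>-110)&(p[:,0]<-40)&(abs(p[:,1])<25)&(p[:,2]>110)&(p[:,2]<128); q=p[m]
print(len(q),q.min(0),q.max(0),cv2.minAreaRect(q[:,:2].astype(np.float32)),np.percentile(q[:,2],[50,95]))
m=(p[:,0]>-112)&(p[:,0]<-98)&(abs(p[:,1])<25)&(p[:,2]>83)&(p[:,2]<95); q=p[m];print(np.percentile(q,[1,50,99],axis=0))
E
```

```text
17.1 [-0.2  0.2  0.2] [ 28.7   0.5 218. ]
side -110 38 [86.3 89.  90.4] [-8.2  9.3]
side -90 66 [ 87.8  89.9 105.6] [-9.7  9.1]
side -70 67 [ 87.9  97.2 108.5] [-10.3  -4.4]
side -50 51 [87.1 89.2 92.5] [-9.7 10. ]
side -30 56 [87.1 88.8 90.6] [-10.7  10.4]
side -10 54 [86.9 89.1 90.9] [-9.1 10. ]
side 10 50 [86.8 89.2 90.9] [-9.6 10.4]
side 30 56 [87.  88.8 90.5] [-10.7   9.5]
side 50 48 [87.6 89.  91.3] [-9.4  9. ]
side 70 23 [86.7 89.3 91.8] [-8.8 10. ]
wrist -110 414 [87.7 88.7 89.6] [-9.9  9.9]
wrist -90 304 [87.9 88.8 89.8] [-10.7  10.7]
wrist -70 246 [88.1 89.7 94.4] [-10.7  10.7]
wrist -50 607 [88.  89.  89.9] [-9.9  9.9]
wrist -30 595 [88.  88.9 89.8] [-9.9  9.9]
wrist -10 597 [88.2 89.2 90.1] [-10.  10.]
wrist 10 559 [88.2 89.1 89.9] [-10.1  10.1]
wrist 30 517 [88.3 89.1 90. ] [-9.4  9.4]
wrist 50 504 [88.2 89.1 89.9] [-9.6  9.6]
wrist 70 243 [88.5 89.2 90.2] [-9.8  9.7]
609 [-90.8163535   -5.81381649 111.76817505] [-59.06091209   6.60940956 120.7026756 ] ((-74.95423126220703, 0.5753731727600098), (12.408851623535156, 31.720394134521484), 89.18153381347656) [118.43902465 119.94150485]
[[-111.94253873  -14.118134     87.16525398]
 [-105.19080925    0.48519426   88.7120221 ]
 [ -98.06938798   15.0743545    90.41125133]]
```

View pics/bw.png

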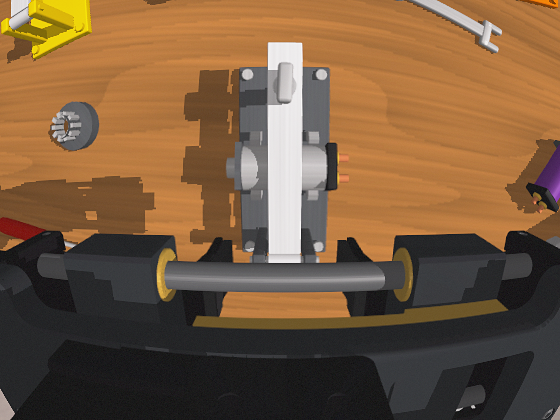

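View pics/bs.png

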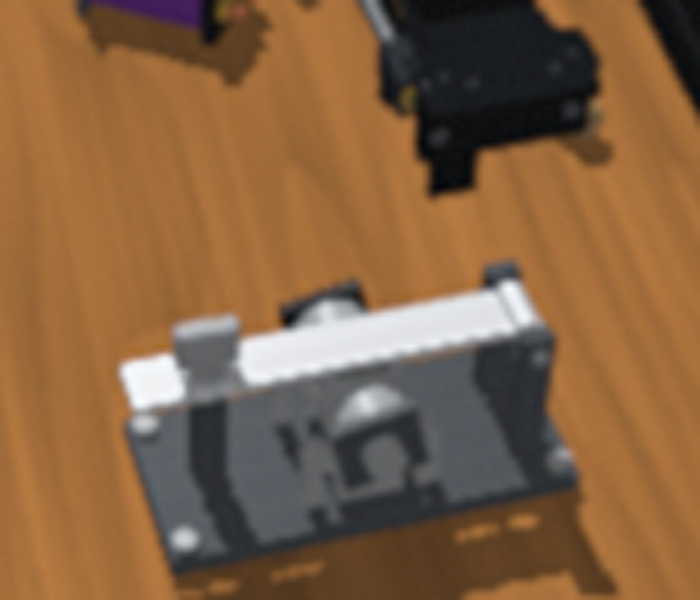

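The strap is level and released; the wing is at (286,82) in the wrist view, fixture coordinates (-75, 0.6), bar along the strap.

Run:
```python
from h import *
for z in (150,102): print(tomove(fix([-75,.6,z]),down(FY+90)))
```

```text
(array([  -0.3, -103.8,   68. ]), array([ 0.3, -0.3,  0. ]))
(array([  -0.5, -104.1,  116. ]), array([ 0.3, -0.3,  0. ]))
```

>>> apply_moves --increments '[{"grip": 90,"xyz": [0,-50,25],"rotation": [0.3,-0.3,0]},{"grip": 90,"xyz": [-0.4,-90,50],"rotation": [0.3,-0.3,0]},{"grip": 90,"xyz": [-0.4,-104,75],"rotation": [0.3,-0.3,0]},{"grip": 90,"xyz": [-0.5,-104,100],"rotation": [0.3,-0.3,0]},{"grip": 90,"xyz": [-0.5,-104,115],"rotation": [0.3,-0.3,0]}]' --squeeze 15

```text
time: 17.88
ee_pos: [0.478, -0.007, 0.1023]
eef_rot: [0.675, 0.738, 0.0, -0.0]
ft_force: [0.0, -0.4, -0.6]
width: 0.0562
```

Run:
```python
from h import *
print(tomove(fix([-75,.6,102]),down(FY+90)),r.read_state()['ft_force'])
```

```text
(array([-0.2,  0.7,  0.3]), array([ 0., -0.,  0.])) [ 0.03626371 -0.41537267 -0.55763997]
```

>>> apply_moves --increments '[{"grip": 180,"xyz": [-0.2,0.7,0],"rotation": [0,0,0]},{"grip": 240,"xyz": [-0.2,0.7,0],"rotation": [0,0,0]},{"grip": 240,"xyz": [-0.2,0.7,0],"rotation": [0,0,0]},{"grip": 240,"xyz": [-0.2,0.7,0],"rotation": [0,0,0]},{"grip": 240,"xyz": [-0.2,0.7,0],"rotation": [0,0,0]}]'

```text
time: 18.5
ee_pos: [0.4791, -0.007, 0.1028]
eef_rot: [0.675, 0.738, 0.001, -0.0]
ft_force: [-1.2, 0.5, 6.9]
width: 0.0143
```

>>> apply_moves --increments '[{"grip": 240,"xyz": [0,0,0],"rotation": [0,0,0]},{"grip": 240,"xyz": [0,0,0],"rotation": [0,0,0]}]'

```text
time: 18.75
ee_pos: [0.4791, -0.0067, 0.103]
eef_rot: [0.675, 0.738, 0.001, -0.0]
ft_force: [-1.9, 1.3, 4.2]
width: 0.0125
```

>>> apply_moves --increments '[{"grip": 240,"xyz": [0,0,0],"rotation": [0,0,9]},{"grip": 240,"xyz": [0,0,0],"rotation": [0,0,18]},{"grip": 240,"xyz": [0,0,0],"rotation": [0,0,27]},{"grip": 240,"xyz": [0,0,0],"rotation": [0,0,36]},{"grip": 240,"xyz": [0,0,0],"rotation": [0,0,45]}]'

```text
time: 19.38
ee_pos: [0.4789, -0.0073, 0.103]
eef_rot: [0.907, 0.421, 0.0, -0.0]
ft_force: [-1.9, -1.5, 3.6]
width: 0.0121
```

Run:
```python
from h import *
st=r.read_state();print(tomove(fix([-75,.6,102.5]),down(FY)),st['ft_force'],st['torque'],st['width'])
```

```text
(array([-0. , -0.2,  0.5]), array([-0. , -0.1, 44.7])) [-1.89570924 -1.52186152  3.63377443] [-0.37293535  0.50114653 -0.03894227] 0.012108915213676774
```

>>> apply_moves --increments '[{"grip": 240,"xyz": [0,0,0],"rotation": [0,0,9]},{"grip": 240,"xyz": [0,0,0],"rotation": [0,0,18]},{"grip": 240,"xyz": [0,0,0],"rotation": [0,0,27]},{"grip": 240,"xyz": [0,0,0],"rotation": [0,0,36]},{"grip": 240,"xyz": [0,0,0],"rotation": [0,0,44]}]'

```text
time: 20.0
ee_pos: [0.4784, -0.0076, 0.103]
eef_rot: [0.999, 0.048, -0.0, -0.0]
ft_force: [-4.9, 0.1, 5.4]
width: 0.012
```

>>> apply_moves --increments '[{"grip": 240,"xyz": [0,0,0],"rotation": [0,0,2]},{"grip": 240,"xyz": [0,0,0],"rotation": [0,0,4]},{"grip": 240,"xyz": [0,0,0],"rotation": [0,0,5]}]'

```text
time: 20.38
ee_pos: [0.4784, -0.0078, 0.103]
eef_rot: [1.0, 0.004, -0.0, -0.0]
ft_force: [-1.7, -0.5, 3.8]
width: 0.0129
```

Run:
```python
from h import *
st=r.read_state();print(tomove(fix([-75,.6,102.5]),down(FY)),st['ft_force'],st['torque'],st['width'])
```

```text
(array([ 0.4, -0.6,  0.5]), array([-0. ,  0. , -4.6])) [-1.66103168 -0.45192801  3.76236172] [-0.15830238  0.38671035  0.37878052] 0.012868776556953647
```

The turn went 5° past nominal; the torque about z rose to 0.38 N m and the fingers widened, so the stop was reached. I'll release and lift.

>>> apply_moves --increments '[{"grip": 190,"xyz": [0,0,0],"rotation": [0,0,0]},{"grip": 140,"xyz": [0,0,0],"rotation": [0,0,0]},{"grip": 120,"xyz": [0,0,0],"rotation": [0,0,0]},{"grip": 120,"xyz": [0,0,-10],"rotation": [0,0,0]},{"grip": 120,"xyz": [0,0,-35],"rotation": [0,0,0]}]'

```text
time: 21.0
ee_pos: [0.4778, -0.0079, 0.1382]
eef_rot: [1.0, 0.004, -0.001, 0.0]
ft_force: [0.8, -0.5, 1.8]
width: 0.0447
```

>>> apply_moves --increments '[{"grip": 120,"xyz": [0,0,-40],"rotation": [0,0,0]},{"grip": 120,"xyz": [0,40,-80],"rotation": [0,0,0]},{"grip": 120,"xyz": [0,90,-100],"rotation": [0,0,0]},{"grip": 120,"xyz": [0,120,-100],"rotation": [0,0,0]},{"grip": 120,"xyz": [0,120,-100],"rotation": [0,0,0]}]'

```text
time: 21.62
ee_pos: [0.4786, -0.1305, 0.2391]
eef_rot: [1.0, 0.001, -0.001, 0.0]
ft_force: [0.3, 0.7, 0.1]
width: 0.0463
```

```bash
python3 strap.py c
python3 - <<'E'
from h import *
t=cam('top'); save(t,'tend.png')
d=cam('wrist'); P=cloud(d); p=tofix(P.reshape(-1,3))
m=(p[:,0]>-110)&(p[:,0]<-40)&(abs(p[:,1])<25)&(p[:,2]>110)&(p[:,2]<128); q=p[m]
print(len(q),q.min(0),q.max(0),cv2.minAreaRect(q[:,:2].astype(np.float32)),np.percentile(q[:,2],[50,95]))
m=(abs(p[:,0])<30)&(abs(p[:,1])<60)&(abs(p[:,1])>17)&(p[:,2]>60)&(p[:,2]<83);q=p[m];print('sol',np.percentile(q,[1,99],axis=0))
E
```

```text
21.625 [0.3 0.7 0.1] [ -85.9 -122.2  239.1]
side -110 40 [86.8 88.7 90.2] [-9.9  9.2]
side -90 50 [87.4 88.9 90.9] [-10.2   9.5]
side -70 14 [87.  88.7 91.6] [-9.8  0.9]
side -50 52 [87.1 88.7 90.6] [-8.9  9.5]
side -30 57 [87.6 89.  91.4] [-9.4  9.8]
side -10 28 [86.8 88.5 90.3] [-10.4   7.7]
side 10 51 [87.5 89.  90.7] [-9.7  9.5]
side 30 50 [87.1 89.1 91.4] [-10.2   9.9]
side 50 52 [86.4 88.7 91. ] [-9.6 10.5]
side 70 27 [86.  88.6 91.4] [-8.6  7.9]
wrist -110 365 [87.9 88.8 89.7] [-9.9  9.9]
wrist -90 458 [87.9 88.9 90.8] [-9.9  9.9]
wrist -70 203 [87.9 89.2 93.7] [-10.    9.7]
wrist -50 489 [88.  88.9 89.8] [-9.8  9.8]
wrist -30 485 [87.9 88.9 90. ] [-9.9 10. ]
wrist -10 472 [88.2 89.1 90. ] [-10.    9.7]
wrist 10 442 [88.2 89.  90. ] [-9.5  9.7]
wrist 30 425 [88.1 89.1 90.1] [-9.4  9.9]
wrist 50 396 [88.2 89.1 90.2] [-9.9  9.8]
wrist 70 197 [88.5 89.3 90.3] [-9.7  9.9]
518 [-81.19534829 -15.6963293  110.44120668] [-69.19687558  16.55765936 120.62783035] ((-75.23655700683594, 0.4366912841796875), (32.24917221069336, 11.980424880981445), 89.69445037841797) [118.38579687 119.74100237]
sol [[-24.11288683 -53.54431708  61.1556668 ]
 [ 20.23945191  55.4834183   82.35208601]]
```

View pics/cw.png

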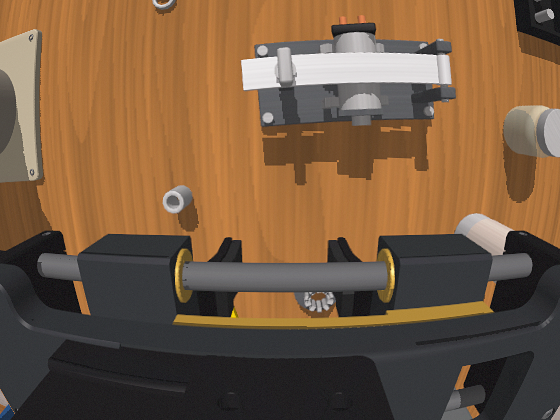

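View pics/cs.png

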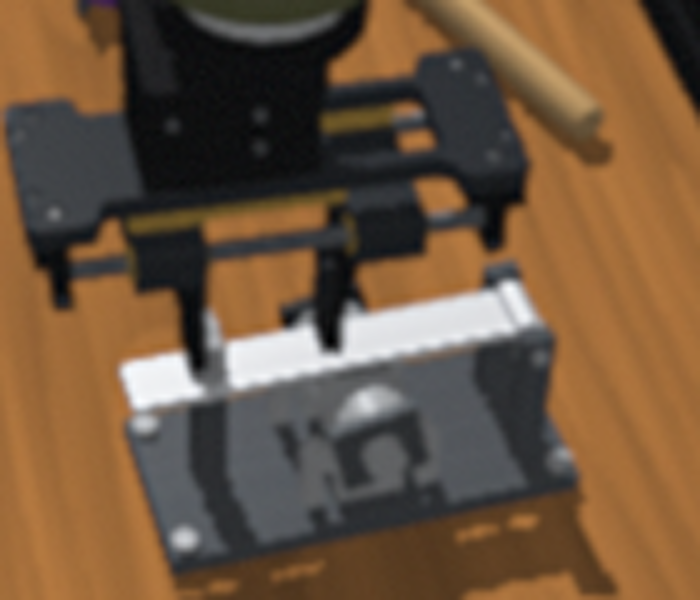

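View pics/tend.png

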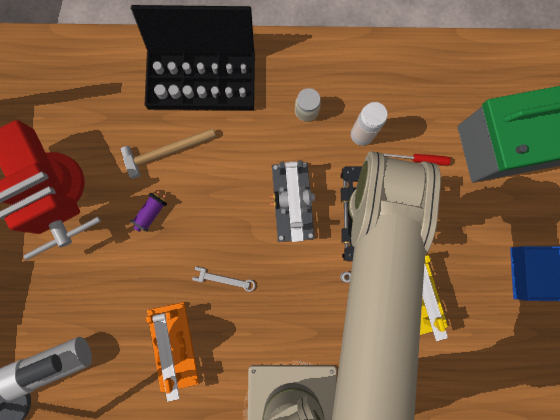

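The wing now lies across the strap at (285,67) in the wrist view, within 0.3° of square. The strap is level, the solenoid is seated, and the bystanders in view are where they were. I'll hand in.

```bash
python3 -c "
from bench import r
print(r.close_job())"
```

```text
the job is handed in; nothing more can be done
None
```

The job is done and handed in at about 22 s. The solenoid lies in both V plates, the strap is folded down on it, and the wing fastener was then turned to its locked stop.

**Solenoid:** I set it down and released it before touching the strap. It sat level (top at about 80 mm) and was square to the fixture within 0.4°. It was centred along its axis within about 0.5 mm, with the cap about 5 mm outside its plate and the flange inferred to be the same on its side.

**Strap:** I pinched it by the tab, folded it down and pressed with about 15 N until it stopped. Afterwards its upper face was level at 89 mm over its whole length, against 90 mm from the text. That is within the calibration error.

**Wing:** I turned it clockwise until the wrist torque rose to about 0.4 N m, with the tool about 5° past square. After release the bar measured across the strap within 0.3°.

**Other checks:**
- **Cameras:** The side and top cameras disagreed by about 5–7 mm with each other, so I worked from the wrist camera.
- **Bystanders:** Those visible in the last pictures had not moved. The pinion and part of the screwdriver were hidden by the arm in the last top view; the pinion did show in the last wrist picture, but I did not re-measure it.

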